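# Close the mould press with a ring wrench

## Task

Take the red-handled ring wrench from its wooden rest and, working in short strokes between the tie rods of the press and lifting and reseating the wrench for each, turn the brass nut clockwise until the mould is fully closed; then, with the wrench still on the nut, hold it snug against the stop for a moment with a turning moment of about 1.5 newton metres (clearly more than 1, never above 2.5). Do not jam or lever the wrench against the rods or bear down hard on it, do not touch the nut with the gripper, and leave everything else alone. Finally lay the wrench back on its rest, the way it lay before.

Things in the scene. Friction and masses are not known exactly. Their poses are not given: they have to be found in the camera images.
- press: Fixed green and dark steel bench press. Origin under the centre of its base (130 x 170 mm), z up. Crosshead 110 x 142 mm, top 140 mm above the table; the nut's vertical axis passes through the origin. Four fixed tie rods stand round the nut at x = +-40, y = +-56 mm. The wrench handle works through the opening on the -x side, where the rods let it swing about 42 degrees either way of -x.
- frame: Crosshead and tie rods of the press, fixed to it; same origin and axes as press. A brass washer, 52 mm wide and 5 mm thick, lies under the nut; the seated wrench rests on it.
- rod_tip (a point): Top of the tie rod at x = -40, y = +56 mm of the press frame, 188 mm above the table. All four rods are steel, 16 mm thick, and reach this height.
- screw: Press screw with its brass hexagon nut, turning about z (up). Origin on its axis at the nut's underside, 145 mm above the table. Clockwise from above closes the press. It starts 1.2 to 1.9 rad short of its hard stop (mould closed), takes 0.4 to 0.7 N m to turn until there, and stays where it is left.
- nut (a point): Centre of the nut: 36 mm across flats, 16 mm tall, top 161 mm above the table (a 3 mm stub, 24 mm wide, stands on it). Turns with screw, same axes. One flat's outward normal points 0.5 rad anticlockwise (from above) of the x axis, the others follow every 60 degrees. The wrench slides on freely but binds if drawn off fast or still loaded.
- plate_top (a point): Point on the top face of the steel pressing plate under the crosshead, near its far edge. Plate and upper mould half (light wood) come down 4 mm per radian of screw. Mould closed: this point is 91 mm above the underside of the press (96 to 98.5 mm at the start).
- wrench_head (a point): Centre of the through bore of the loose ring wrench, 9 mm above its underside. Steel head 18 mm tall, 62 mm wide. Handle runs along -x; z up; a flat of the bore faces x. Hexagonal bore 38 mm across flats, 1 mm clear of the nut all round: about 6 degrees of free play each way. Seated on the nut, the underside rests 145 mm, this point 154 mm above the table.
- wrench_grip (a point): Point to hold on the wrench's red grip: 140 mm from the bore axis along -x, 12 mm above the underside. Grip 18 wide, 24 tall, from 95 to 215 mm from the bore. Between grip and head a steel shank, 14 wide, 16 tall. Same axes as wrench_head. Wrench 246 mm long, about 0.35 kg, balances about 125 mm from the bore.
- rest_mid (a point): Fixed wooden wrench rest: board 200 x 70 mm with two blocks across it, tops 28 mm above the table. Point at block-top height where wrench_grip lies in plan. x runs from grip to head. Blocks: centred 110 mm along +x (26 mm wide, just behind the bore) and 52 mm along -x (36 mm wide).
- stick1: Loose bystander, to be left alone: finished brown stick lying on the rolling board, 110 mm long, 18 mm thick. Origin under its centre.
- stick2: Loose bystander, to be left alone: second such stick. Origin under its centre.
- gluepot: Loose bystander, to be left alone: clear plastic glue jar with white cap, 60 mm wide, 75 mm tall. Origin under its centre.
- cup: Loose bystander, to be left alone: white cup, 68 mm wide, 70 mm tall. Origin under its centre.
- knife: Loose bystander, to be left alone: round dark steel blade, 100 mm wide, with a bar grip, on the rolling board. Origin under its centre.
- gauge: Loose bystander, to be left alone: brass gauge plate with three holes, 120 x 45 x 12 mm. Origin under its centre.

How it is judged:
By the outcome, as a careful person would: the job done as asked, in the order asked, and still so for the second after the job is handed in, with the robot touching nothing.
It also fails if it takes over 72 s, if anything falls off the work surface, if the arm or the gripper's body presses on something with over 40 N, if the wrist force passes 120 N, or if a joint passes its speed limit or range.

## Robot

A 7-joint arm with a two-finger parallel gripper is mounted at the origin on the work surface. World frame = base frame: x ahead of the robot, y to its left, z up, the work surface at z = 0. Lengths are in m, angles in rad, forces in N, time in s.
With the tool pointing down it reaches from about 0.425 to 0.95 m from the base axis. Payload 4.7 kg.
Tool frame: the origin (TCP) lies at the very end of the fingers, on their centre line; the grasp point (between the pads) lies 19 mm behind it (env.tcp_to_grasp is the distance from the TCP to the grasp point, in m); x points along the fingers, z is the direction in which the jaws open and shut, and the axes are right-handed (so a half turn about x gives the same grasp; the last joint's range is limited). The gripper opens to 85 mm and grips with 20 to 120 N. Pads are 22 mm wide; open, the fingers measure 114 mm over their backs; the gripper's body (76 mm by 85 mm) begins 54 mm behind the grasp point. The pads swing forward as they close: fully open they stand 13 mm farther back than shut.
Start: joints at [1.169, 0.469, -0.049, 1.532, 0.024, 1.141, -0.082], TCP at [0.246, -0.629, 0.201] pointing down, gripper open.
Joint ranges: [-2.59, 2.59], [-0.33, 1.99], [-1.39, 1.29], [0.1, 2.45], [-1.04, 4.18], [0.21, 1.99], [-2.66, 2.66]. Speed limits (rad/s): [2.57, 2.57, 3.14, 3.14, 3.14, 3.14, 3.14].

## Interface

Orientations are given as a unit quaternion [x, y, z, w].
In Python, from plant import env, status, viewer, job, models gives the robot as it stands. Calls block until the motion is done:
- env.reach(position, orientation): joint-space move of the TCP to a pose.
- env.move_l(position, speed=0.15, attitude=None): straight line of the TCP; attitude=None keeps the orientation; speed is the mean speed in m/s.
- env.goto_joints(angles): joint-space move.
- env.let_go() and env.clamp(strength=None): open the fingers fully, or close them until they stop; strength is the grip in N (None keeps the last).
- env.dwell(seconds).
- env.ik(position, orientation): joint angles nearest the present ones, or None.
- status.state(): the state.
- viewer.capture(name): name is "side" or "top" or "wrist"; returns the picture (420x560x3 uint8, red, green, blue); there is no depth.
- viewer.camera_model(name): a dict with "fx", "fy", "cx", "cy" (pixels), "k1" (the pictures are not rectified: a ray, as slopes to the right and down, at radius r is drawn at 1 + k1 r^2 times it, then the intrinsics apply), "view" (4x4, takes a point from world to camera coordinates). Camera axes: x right, y down, z forward; pixel columns grow to the right and rows downward; lengths in m; the calibration is good to about 2 mm. A picture is of the moment at which its call begins: read the wrist's pose just before it. camera_model takes no time and is no camera call; for the wrist camera it gives the pose at the moment of the call.
A pose or a line that the arm cannot do raises env.MotionError and nothing moves.
- job.hand_in(): hands the job in, once; it reports no verdict.
Trained networks look in the newest picture that a camera, given by its name, has taken for a name from the list of things; names that differ only in an ending like _2 or _b are one class to them, and where a whole thing is asked for, a point or a joint stands for the part that bears it (a point fixed in the world has none). Each returns a list of dicts, best first, with "confidence" (0 to 1); they miss things now and then, are a little off and sometimes report something else, mostly with a low value. They report only what shows in the picture. A call takes as long as a camera call.
- models.recognise(camera, thing): "bbox" ([left, top, width, height] as shares, 0 to 1, of the picture: columns of its width, rows of its height, round what is visible of it).
- models.regions_of(camera, thing): "pixels" (420x560 bool, what is visible of it) and "bbox" ([left, top, width, height] as shares, 0 to 1, of the picture: columns of its width, rows of its height, round what is visible of it).
The state is a dict: "clock": time; "joint_pos": joint angles; "joint_vel": joint speeds; "joint_efforts": joint torques, N m; "ee_pos": TCP position; "orientation": TCP orientation; "force": force on the tool from outside, world axes, zero at the start; "ft_torque": the same for the moment, N m; "opening": finger opening in m.
Only numpy, scipy, OpenCV 4.12 (cv2) and the standard library are available. Lean on these libraries where they do the work, as an engineer would, in place of code of your own. Each camera call takes 0.05 s, during which the arm holds its last target.

## Working session

There is one attempt and no reset: what is moved stays moved. The work goes in short steps, each a Python script; the robot and the scene stay as the last script left them, time stands still between calls to the robot, and variables do not carry over. Pictures are saved under pics/ and viewed, and the job is handed in when it is done.

```bash
ls; mkdir -p pics
cat > h.py <<'E'
import numpy as np, cv2
from plant import env, status, viewer, job, models
from scipy.spatial.transform import Rotation as R
def save(img,name,crop=None,scale=1):
    if crop: img=img[crop[1]:crop[3],crop[0]:crop[2]]
    img=cv2.resize(img,None,fx=scale,fy=scale,interpolation=cv2.INTER_CUBIC)
    cv2.imwrite('pics/'+name+'.png',img[:,:,::-1])
def proj(P,m):
    P=np.atleast_2d(P); V=np.array(m['view']); c=P@V[:3,:3].T+V[:3,3]
    s=c[:,:2]/c[:,2:]; r2=(s**2).sum(1,keepdims=True); s=s*(1+m['k1']*r2)
    return s*[m['fx'],m['fy']]+[m['cx'],m['cy']]
def ray(uv,m):
    uv=np.atleast_2d(uv).astype(float); d=(uv-[m['cx'],m['cy']])/[m['fx'],m['fy']]; s=d.copy()
    for _ in range(30): s=d/(1+m['k1']*(s**2).sum(1,keepdims=True))
    V=np.array(m['view']); D=np.c_[s,np.ones(len(s))]@V[:3,:3]; o=-V[:3,:3].T@V[:3,3]
    return o,D
def onplane(uv,m,z):
    o,D=ray(uv,m); return o+D*((z-o[2])/D[:,2])[:,None]
E
python3 - <<'E'
from h import *
np.set_printoptions(precision=4,suppress=True)
s=status.state(); print({k:np.round(v,3) for k,v in s.items()})
for n in ['side','top','wrist']:
    save(viewer.capture(n),n+'0'); m=viewer.camera_model(n)
    print(n,{k:m[k] for k in ['fx','fy','cx','cy','k1']}); print(np.array(m['view']))
    for t in ['press','screw','wrench_head','rest_mid','rod_tip','nut','wrench_grip','plate_top']:
        r=models.recognise(n,t)
        print(t,[(np.round(np.array(q['bbox'])*[560,420,560,420]),round(q['confidence'],2)) for q in r[:3]])
E
```

```text
pics
{'clock': np.float64(0.0), 'joint_pos': array([ 1.169,  0.469, -0.049,  1.534,  0.024,  1.141, -0.082]), 'joint_vel': array([ 0.001, -0.001,  0.001, -0.   ,  0.002, -0.001,  0.   ]), 'joint_efforts': array([ -0.   , -51.03 ,  -0.047, -23.771,   0.011,   0.008,   0.   ]), 'ee_pos': array([ 0.246, -0.628,  0.2  ]), 'orientation': array([ 0.399,  0.585, -0.398,  0.583]), 'force': array([ 0.351, -0.6  , -0.801]), 'ft_torque': array([-0.022,  0.047,  0.031]), 'opening': np.float64(0.085)}
side {'fx': 461.3148800753014, 'fy': 461.3148800753014, 'cx': 281.8133878767713, 'cy': 205.36115446142037, 'k1': 0.03528457445104903}
[[-0.9863 -0.1647  0.013   0.5453]
 [-0.1344  0.7542 -0.6428  0.1633]
 [ 0.0961 -0.6357 -0.766   1.2913]
 [ 0.      0.      0.      1.    ]]
press [(array([236., 177.,  46.,  83.]), 0.63)]
screw [(array([251., 190.,  16.,  23.]), 0.71)]
wrench_head [(array([267., 149.,  75.,  17.]), 0.74)]
rest_mid [(array([281., 161.,  60.,  14.]), 0.74)]
rod_tip [(array([239., 173.,  41.,  84.]), 0.85), (array([246., 232.,  13.,   4.]), 0.54)]
nut [(array([253., 191.,  14.,  17.]), 
[... 623 characters left out ...]
0.77), (array([343., 169.,  39.,  80.]), 0.6), (array([253., 173.,  13.,  15.]), 0.38)]
rod_tip [(array([229., 153.,  60.,  61.]), 0.95)]
nut [(array([253., 175.,  15.,   9.]), 0.58)]
wrench_grip [(array([348., 171.,  31.,  81.]), 0.68), (array([153., 194.,  13.,  37.]), 0.6)]
plate_top [(array([233., 156.,  55.,  51.]), 0.22)]
wrist {'fx': 367.84609836790116, 'fy': 367.84609836790116, 'cx': 281.58327295522133, 'cy': 208.35481874487257, 'k1': -0.01475399614968977}
[[ 0.3635 -0.9316 -0.0001 -0.6759]
 [-0.8871 -0.3462  0.3053 -0.0387]
 [-0.2845 -0.1108 -0.9523  0.3815]
 [ 0.      0.      0.      1.    ]]
press []
screw []
wrench_head []
rest_mid []
rod_tip []
nut []
wrench_grip []
plate_top []
```

View pics/side0.png

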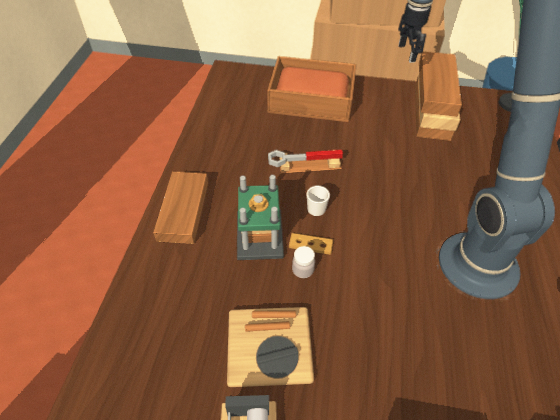

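View pics/top0.png

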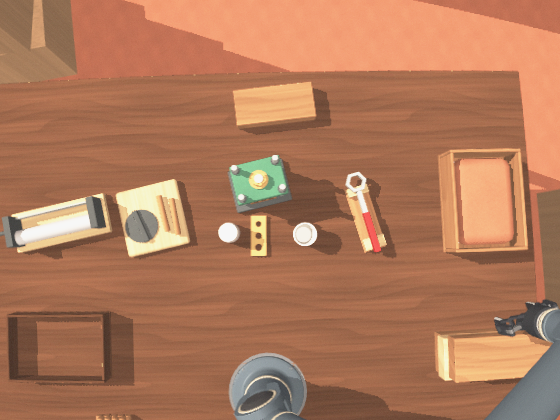

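View pics/wrist0.png

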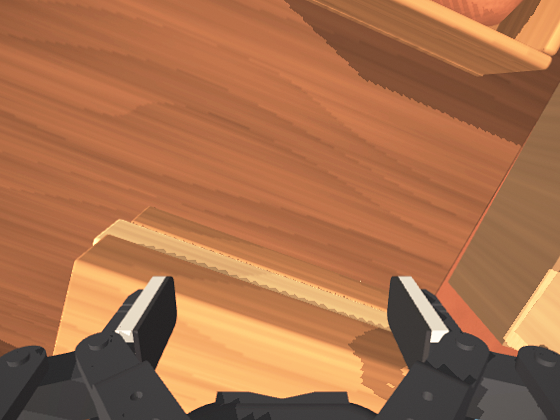

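Run:
```python
from h import *
np.set_printoptions(precision=4,suppress=True)
im=viewer.capture('top'); save(im,'top1',(200,130,420,270),3.6)
m=viewer.camera_model('top')
print('wrench',onplane([[356,181],[377,249]],m,0.04))
print('rods',onplane([[235,170],[275,159],[282,188],[241,199]],m,0.188))
mw=viewer.camera_model('wrist');V=np.array(mw['view']);C=-V[:3,:3].T@V[:3,3]
s=status.state();Rt=R.from_quat(s['orientation']).as_matrix()
print(C,'cam in tool',Rt.T@(C-s['ee_pos']),'\n',Rt,'\ncam axes in tool\n',Rt.T@V[:3,:3].T)
```

```text
wrench [[ 0.6205 -0.2808  0.04  ]
 [ 0.417  -0.3349  0.04  ]]
rods [[ 0.6379  0.0671  0.188 ]
 [ 0.6646 -0.039   0.188 ]
 [ 0.5869 -0.0554  0.188 ]
 [ 0.5607  0.0528  0.188 ]]
[ 0.3199 -0.6008  0.375 ] cam in tool [-0.1737  0.079   0.001 ] 
 [[ 0.      0.9313  0.3642]
 [-0.      0.3642 -0.9313]
 [-1.      0.      0.    ]] 
cam axes in tool
 [[ 0.0002 -0.3053  0.9522]
 [-0.0008 -0.9522 -0.3053]
 [ 1.     -0.0007 -0.0004]]
```

View pics/top1.png

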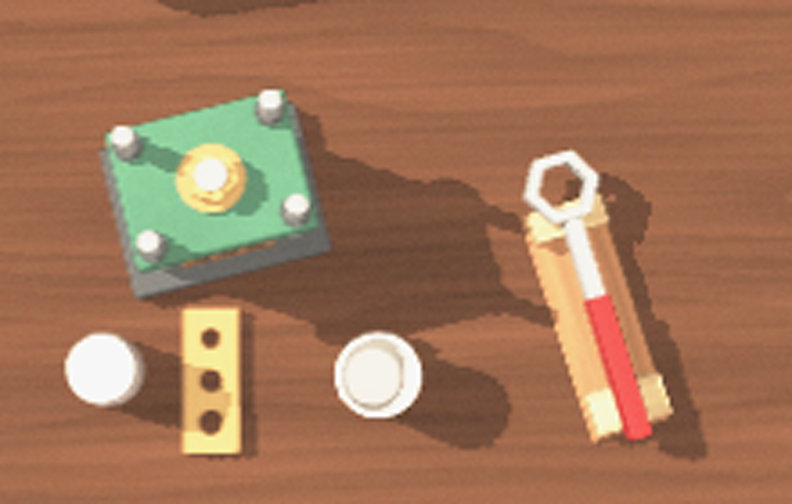

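```bash
cat >> h.py <<'E'
def Q(psi): 
    c,s=np.cos(psi),np.sin(psi)
    return R.from_matrix(np.array([[0,c,s],[0,s,-c],[-1,0,0]])).as_quat()
def st():
    s=status.state(); return s
E
python3 - <<'E'
from h import *
np.set_printoptions(precision=4,suppress=True)
g=np.array([0.485,-0.317])
env.reach([g[0],g[1],0.16],Q(0.26))
s=st(); print(s['clock'],s['ee_pos'],s['joint_pos'])
m=viewer.camera_model('wrist'); im=viewer.capture('wrist'); np.save('w1.npy',im); import pickle; pickle.dump(m,open('w1.pkl','wb'))
save(im,'wrist1',scale=1.4)
r=models.regions_of('wrist','wrench_grip')
for q in r: print(q['confidence'],np.array(q['bbox'])*[560,420,560,420])
np.save('w1m.npy',r[0]['pixels'])
E
```

```text
2.8667 [ 0.4844 -0.3187  0.1601] [ 0.6285  0.3595 -0.153   1.8056  0.0656  0.981  -0.8646]
0.69 [232.68    0.     86.296 279.594]
```

View pics/wrist1.png

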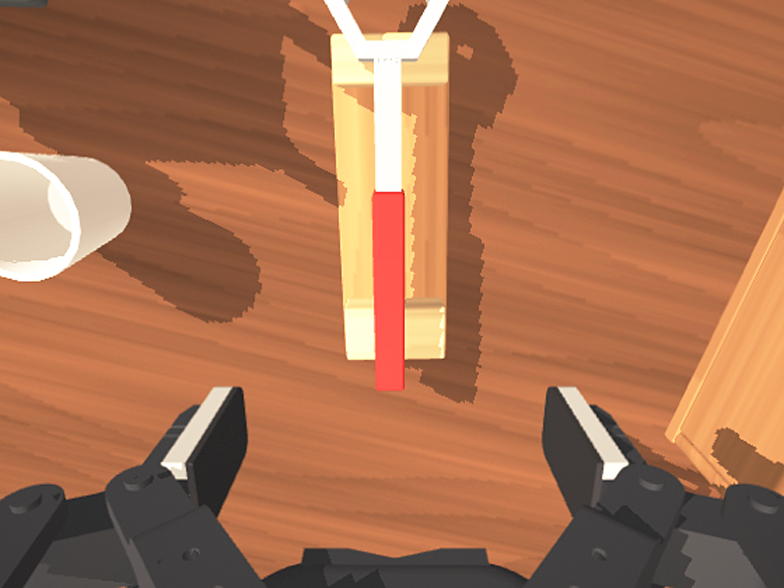

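Run:
```python
import numpy as np,cv2,pickle
from h import onplane,proj
np.set_printoptions(precision=4,suppress=True)
im=np.load('w1.npy').astype(int); m=pickle.load(open('w1.pkl','rb'))
red=((im[:,:,0]>180)&(im[:,:,1]<110)&(im[:,:,2]<110)).astype(np.uint8)
n,l,s,c=cv2.connectedComponentsWithStats(red); 
k=1+np.argmax(s[1:,4]); print(s[k])
ys,xs=np.nonzero(l==k); 
for y in [140,150,170,200,230,260,275]:
    r=xs[ys==y]; print(y,r.min(),r.max()+1, onplane([[(r.min()+r.max()+1)/2,y]],m,0.052), )
P=onplane(np.c_[xs,ys]+0.5,m,0.052)[:,:2]; 
cen=P.mean(0); w,v=np.linalg.eigh(np.cov(P.T)); d=v[:,1]; d*=np.sign(d[0]); t=(P-cen)@d; u=(P-cen)@np.array([-d[1],d[0]])
print(cen,'yaw',np.arctan2(d[1],d[0]),'len',t.min(),t.max(),'wid',u.min(),u.max())
g=cen+d*(155-140)/1000; print('grip',g,'head',cen+d*.155)
# from front edge
print('grip from ends', cen+d*(t.max()-.045), cen+d*(t.min()+.075))
```

```text
[ 265  136   24  144 3119]
140 266 289 [[ 0.5257 -0.3056  0.052 ]]
150 266 289 [[ 0.5183 -0.3075  0.052 ]]
170 266 289 [[ 0.5032 -0.3114  0.052 ]]
200 267 289 [[ 0.4798 -0.3179  0.052 ]]
230 268 289 [[ 0.455  -0.3247  0.052 ]]
260 267 289 [[ 0.4287 -0.3311  0.052 ]]
275 268 289 [[ 0.4152 -0.3351  0.052 ]]
[ 0.4728 -0.3197] yaw 0.26183872664654695 len -0.06393855542803248 0.05744111090850227 wid -0.0084534671538116 0.010902831374700626
grip [ 0.4872 -0.3159] head [ 0.6225 -0.2796]
grip from ends [ 0.4848 -0.3165] [ 0.4834 -0.3169]
```

Run:
```python
from h import *
np.set_printoptions(precision=4,suppress=True)
g=np.array([0.4842,-0.3167])
env.move_l([g[0],g[1],0.06],0.15,attitude=Q(0.262))
env.move_l([g[0],g[1],0.021],0.06)
s=st(); print(s['clock'],s['ee_pos'],s['force'],s['ft_torque'])
env.clamp(60)
s=st(); print(s['clock'],s['ee_pos'],s['orientation'],s['force'],s['ft_torque'],s['opening'])
s=st(); print(s['clock'],s['ee_pos'],s['orientation'],s['force'],s['ft_torque'],s['opening'])
save(viewer.capture('wrist'),'wrist2',scale=1.4)
```

```text
4.5833 [ 0.4844 -0.3168  0.0211] [0.8237 0.2443 0.248 ] [-0.0245 -0.0246 -0.0431]
5.2833 [ 0.484  -0.316   0.0213] [ 0.4304  0.5615 -0.4302  0.5607] [-2.1737  3.2461  6.4672] [ 0.6967  0.4644 -0.0056] 0.013427379164139846
5.2833 [ 0.484  -0.316   0.0213] [ 0.4304  0.5615 -0.4302  0.5607] [-2.1737  3.2461  6.4672] [ 0.6967  0.4644 -0.0056] 0.013427379164139846
```

View pics/wrist2.png

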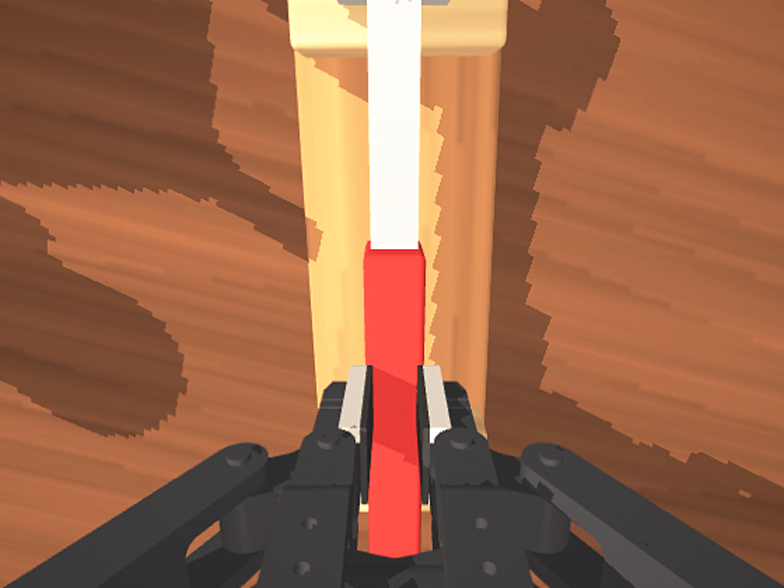

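Run:
```python
from h import *
import pickle
np.set_printoptions(precision=4,suppress=True)
s=st(); p=s['ee_pos']
env.move_l([p[0],p[1],0.06],0.06); s=st(); print(s['force'],s['ft_torque'])
env.move_l([p[0],p[1],0.26],0.25)
psi=0.245; e=np.array([np.cos(psi),np.sin(psi)]); n=np.array([-e[1],e[0]])
t=np.array([0.6125,0.0064])-0.06*e-0.10*n
env.reach([t[0],t[1],0.26],Q(psi)); env.dwell(0.3)
s=st(); print(s['clock'],s['ee_pos'],s['joint_pos'],s['force'],s['ft_torque'])
m=viewer.camera_model('wrist'); im=viewer.capture('wrist'); np.save('w3.npy',im); pickle.dump(m,open('w3.pkl','wb'))
save(im,'wrist3',scale=1.4)
for t in ['nut','rod_tip','screw']:
  for q in models.recognise('wrist',t): print(t,q['confidence'],np.array(q['bbox'])*[560,420,560,420])
save(viewer.capture('side'),'side3',(200,100,360,280),4)
```

```text
[ 0.3352  0.1535 -4.8501] [-0.0238  0.034  -0.0215]
8.3 [ 0.5783 -0.1065  0.26  ] [ 0.3217  0.2961 -0.2688  1.6601  0.0836  1.1968 -1.2946] [ 1.6024 -0.2317 -4.0353] [ 0.0294  0.0802 -0.0146]
nut 0.88 [115.08   77.784  56.616  58.506]
rod_tip 0.67 [ 17.08   28.896 250.208 155.82 ]
screw 0.94 [110.096  81.018  63.784  56.28 ]
```

View pics/wrist3.png

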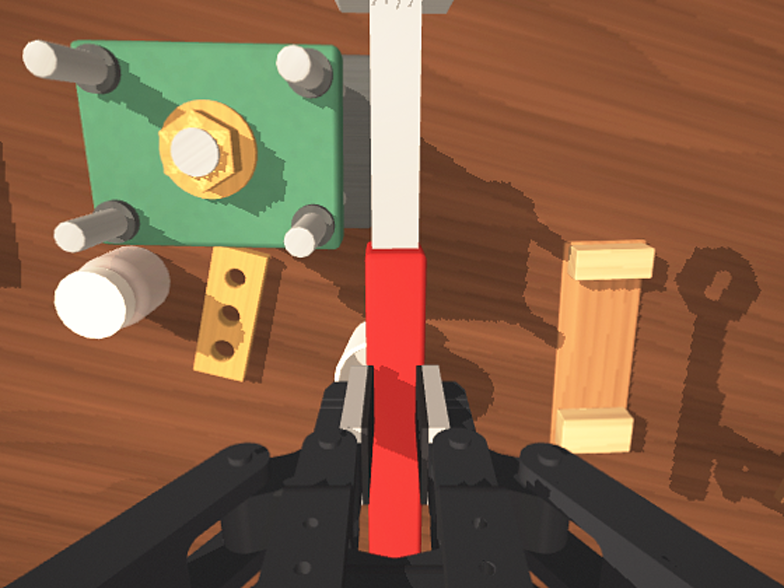

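View pics/side3.png

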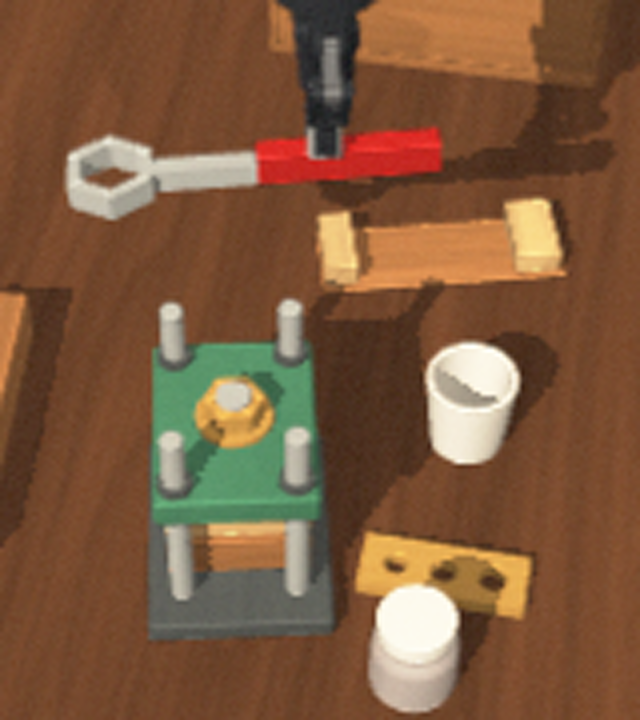

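Run:
```python
import numpy as np
from h import save
im=np.load('w3.npy')
save(im,'nut3',(105,65,190,150),7)
a=im[15:190,10:250]; save(a,'press3',scale=3.3)
```

```text
(no output)
```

View pics/nut3.png

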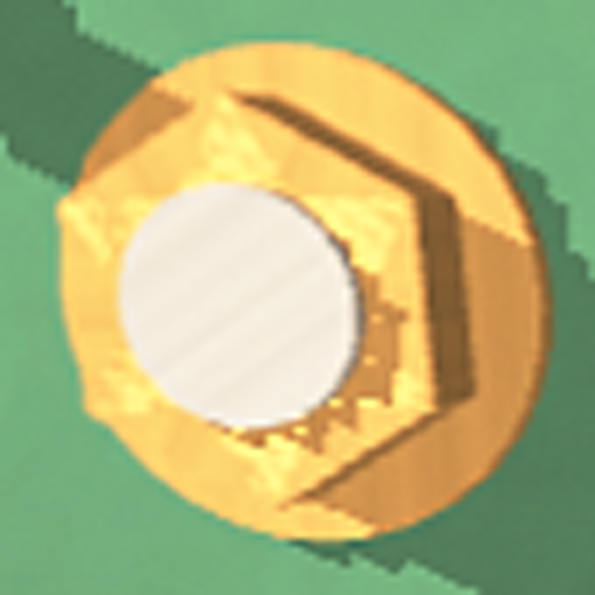

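View pics/press3.png

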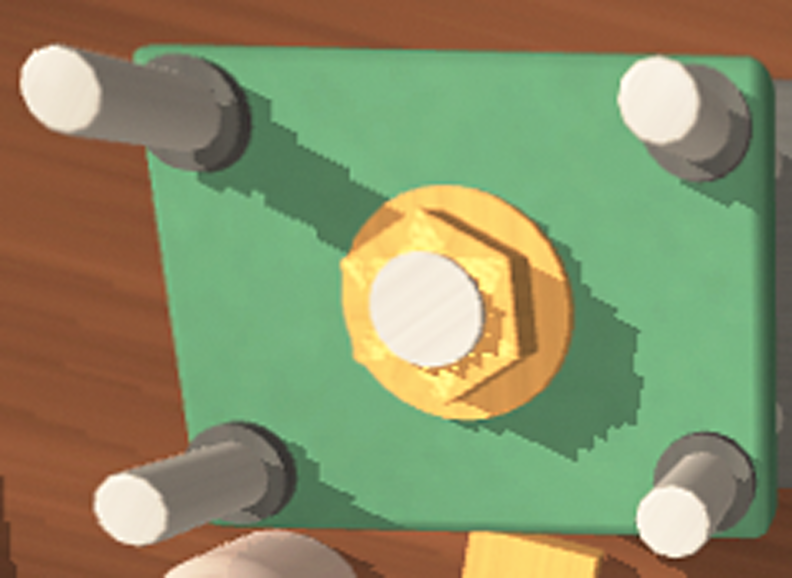

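Run:
```python
import pickle
from h import *
np.set_printoptions(precision=4,suppress=True)
m=pickle.load(open('w3.pkl','rb'))
rods=np.array([[59,88],[659,99],[130,509],[674,521]])/3.3+[10,15]-.5
Rw=onplane(rods,m,0.188)[:,:2]; print('rods',Rw, 'mean',Rw.mean(0))
# press frame: far-left(+x,+y), far-right(+x,-y), near-left(-x,+y), near-right(-x,-y)
ref=np.array([[40,56],[40,-56],[-40,56],[-40,-56]])/1e3
A=ref-ref.mean(0);B=Rw-Rw.mean(0); H=A.T@B; yaw=np.arctan2(H[0,1]-H[1,0],H[0,0]+H[1,1])
c,s=np.cos(yaw),np.sin(yaw); print('press yaw',yaw,'resid',B-A@np.array([[c,s],[-s,c]]), 'scale',np.sqrt((B**2).sum()/(A**2).sum()))
hx=np.array([[222,92],[418,195],[437,405],[285,508],[92,415],[62,205]])/7+[105,65]-.5
Hw=onplane(hx,m,0.161)[:,:2]; d=Hw-Hw.mean(0); print('nut',Hw.mean(0),'R',np.hypot(*d.T)*1e3,'ang',np.degrees(np.arctan2(d[:,1],d[:,0]))%60)
print('stub',onplane(np.array([[238,306]])/7+[105,65]-.5,m,0.164))
# grip front edge
print('grip front', onplane(np.array([[395.5,247.]])/1.4-.5,m,0.26+0.019+0.012))
```

```text
rods [[ 0.6465  0.0712]
 [ 0.671  -0.0386]
 [ 0.5683  0.0536]
 [ 0.5927 -0.0563]] mean [0.6196 0.0075]
press yaw 0.21974540299359716 resid [[ 0.      0.0003]
 [ 0.0001 -0.0002]
 [-0.      0.0002]
 [-0.0001 -0.0004]] scale 1.0037763248197629
nut [0.6195 0.0071] R [20.7508 21.02   20.6226 20.5765 21.0957 20.8563] ang [15.8976 14.7876 14.8161 16.7618 15.0886 15.3402]
stub [[0.6195 0.0075 0.164 ]]
grip front [[ 0.624  -0.0962  0.291 ]]
```

Run:
```python
from h import *
import pickle
np.set_printoptions(precision=4,suppress=True)
psi=0.792; e=np.array([np.cos(psi),np.sin(psi)]); n=np.array([-e[1],e[0]])
nut=np.array([0.6193,0.0077])
t=nut-0.06*e-0.10*n
for z,ps,r in [(0.26,psi,0.141),(0.138,psi,.141),(0.138,-.4434,.141)]:
    q=env.ik(list(nut-r*np.array([np.cos(ps),np.sin(ps)]))+[z],Q(ps)); print(q)
env.reach([t[0],t[1],0.25],Q(psi)); env.dwell(0.3)
s=st(); print(s['clock'],s['ee_pos'],s['joint_pos'],s['force'],s['ft_torque'])
m=viewer.camera_model('wrist'); im=viewer.capture('wrist'); np.save('w4.npy',im); pickle.dump((m,s),open('w4.pkl','wb'))
save(im,'wrist4',scale=1.4)
save(im,'nut4',(100,50,200,140),8)
```

```text
[ 0.4127  0.2032 -0.37    1.7859  0.0794  1.1671 -0.7603]
[ 0.389   0.3243 -0.3576  1.9336  0.142   0.9078 -0.8179]
[ 0.0019  0.2656 -0.2648  2.0067  0.0892  0.8801 -2.3251]
9.3917 [ 0.6479 -0.1053  0.2506] [ 0.3427  0.4272 -0.3503  1.505   0.1517  1.2356 -0.8078] [ 0.0257  0.4141 -4.139 ] [-0.0237  0.0177  0.0701]
```

View pics/wrist4.png

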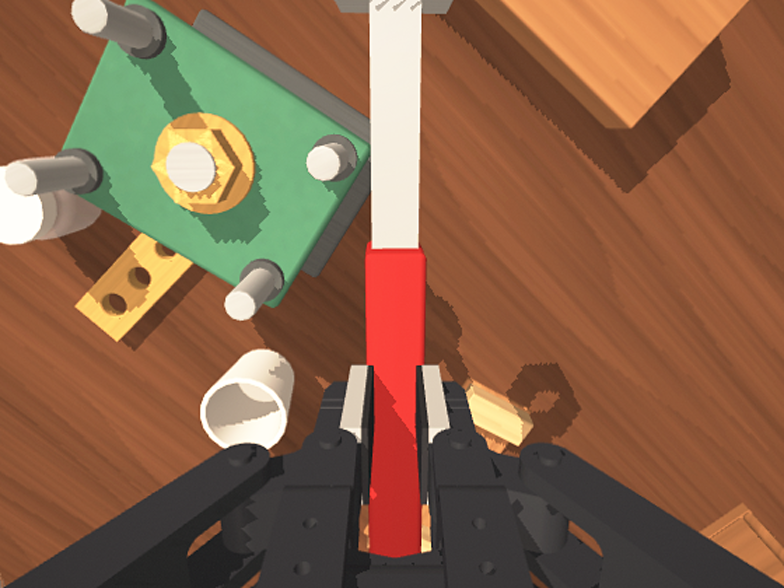

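View pics/nut4.png

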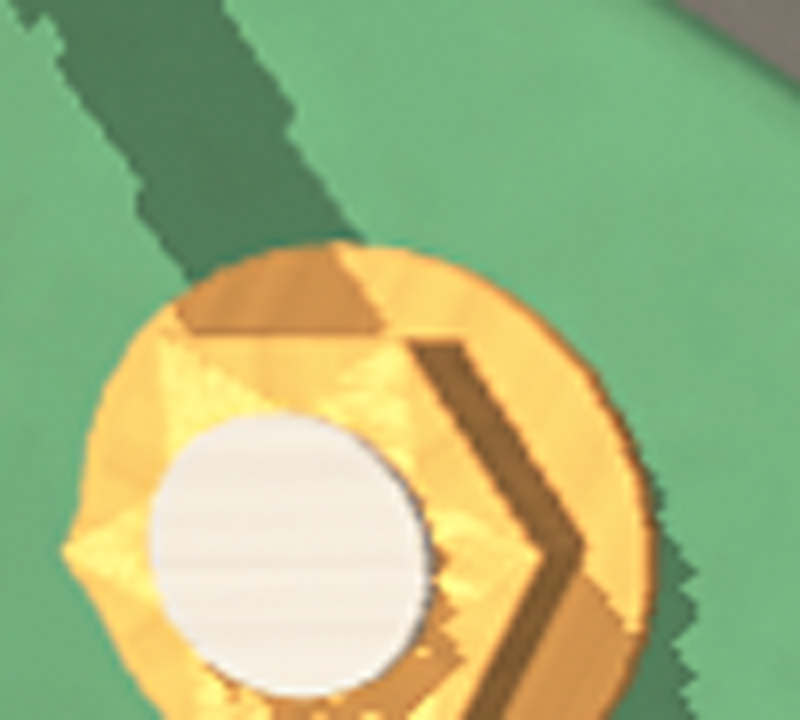

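Run:
```python
import pickle
from h import *
np.set_printoptions(precision=4,suppress=True)
m,s=pickle.load(open('w4.pkl','rb')); im=np.load('w4.npy').astype(int)
st_=onplane(np.array([[289,554]])/8+[100,50]-.5,m,0.164)[0]; print('stub',st_)
v=np.array([[65,550],[545,550],[160,335],[408,338]])/8+[100,50]-.5
V=onplane(v,m,.161)[:,:2]; print('verts',V,'mid',V[:2].mean(0), 'ang',[np.degrees(np.arctan2(*(V[1]-V[0])[::-1])),np.degrees(np.arctan2(*(V[3]-V[2])[::-1]))])
red=((im[:,:,0]>170)&(im[:,:,1]<90)&(im[:,:,2]<90))
for u in (270,275,280,285,290,295): print(u,np.nonzero(red[:300,u])[0].min(),im[172:182,u].tolist() if u==280 else '')
Rt=R.from_quat(s['orientation']).as_matrix()
for row in (177,179):
  f=onplane([[282,row]],m,s['ee_pos'][2]+.031)[0]; print((Rt.T@(f-s['ee_pos'])))
print('nut in tool',Rt.T@(st_-s['ee_pos']))
```

```text
stub [0.6194 0.0075 0.164 ]
verts [[ 0.6048  0.0223]
 [ 0.6346 -0.0074]
 [ 0.625   0.0275]
 [ 0.6399  0.0123]] mid [0.6197 0.0075] ang [np.float64(-44.8605366707313), np.float64(-45.56544872485357)]
270 178 
275 178 
280 178 [[246, 238, 222], [246, 237, 222], [246, 238, 222], [246, 240, 224], [246, 240, 224], [236, 138, 123], [227, 44, 41], [227, 50, 46], [232, 55, 49], [247, 61, 54]]
285 178 
290 178 
295 178 
[-0.031   0.0459  0.0013]
[-0.031   0.0451  0.0013]
nut in tool [ 0.0865  0.0603 -0.0997]
```

```bash
cat >> h.py <<'E'
L=0.140
NUT=np.array([0.6187,0.0082])
def tcp(psi,z,off=(0,0)):
    e=np.array([np.cos(psi),np.sin(psi)])
    p=NUT+np.asarray(off)-L*e
    return [p[0],p[1],z]
def rep(tag=''):
    s=st(); Rt=R.from_quat(s['orientation']).as_matrix(); y=Rt[:,1]
    r=np.array(s['ee_pos'])-np.r_[NUT,0.145]; F=np.array(s['force'])
    mz=r[0]*F[1]-r[1]*F[0]+s['ft_torque'][2]
    lz=y[:2]@F[:2]; ln=-y[1]*F[0]+y[0]*F[1]
    bore=np.array(s['ee_pos'][:2])+L*y[:2]-NUT
    print(tag,'t%.2f psi%.2f z%.4f borexy(mm)%s Fz%.1f Flong%.1f Flat%.1f T%s Mnut%.2f'%(s['clock'],np.degrees(np.arctan2(y[1],y[0])),s['ee_pos'][2],np.round(bore*1e3,2),F[2],lz,ln,np.round(s['ft_torque'],2),mz),flush=True)
    return s,mz
E
python3 - <<'E'
from h import *
psi=0.788
env.move_l(tcp(psi,0.25),0.2,attitude=Q(psi)); rep('hover')
env.move_l(tcp(psi,0.163),0.12); env.dwell(0.2); rep('low')
save(viewer.capture('top'),'top5',(215,130,315,230),6)
save(viewer.capture('side'),'side5',(210,140,310,230),7)
save(viewer.capture('wrist'),'wrist5',scale=1.4)
E
```

```text
hover t10.23 psi45.14 z0.2505 borexy(mm)[ 1.29 -0.18] Fz-3.5 Flong-0.3 Flat-0.4 T[-0.06 -0.02  0.02] Mnut0.08
low t11.31 psi45.15 z0.1638 borexy(mm)[ 0.61 -0.07] Fz-4.6 Flong0.0 Flat0.7 T[-0.02  0.05 -0.01] Mnut-0.12
```

View pics/top5.png

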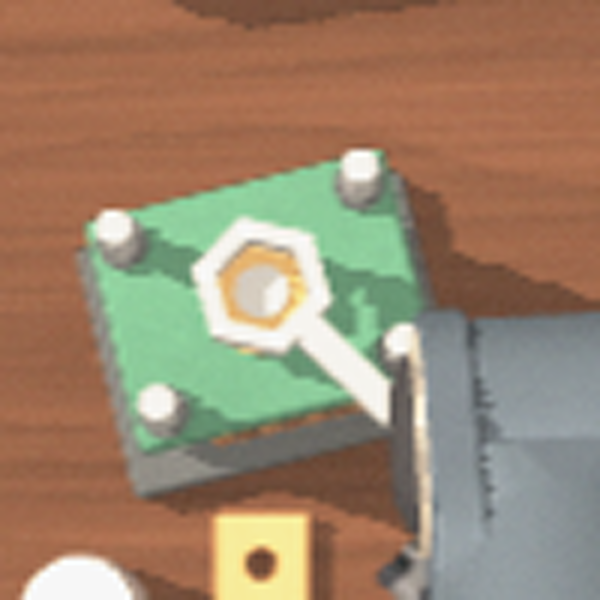

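View pics/side5.png

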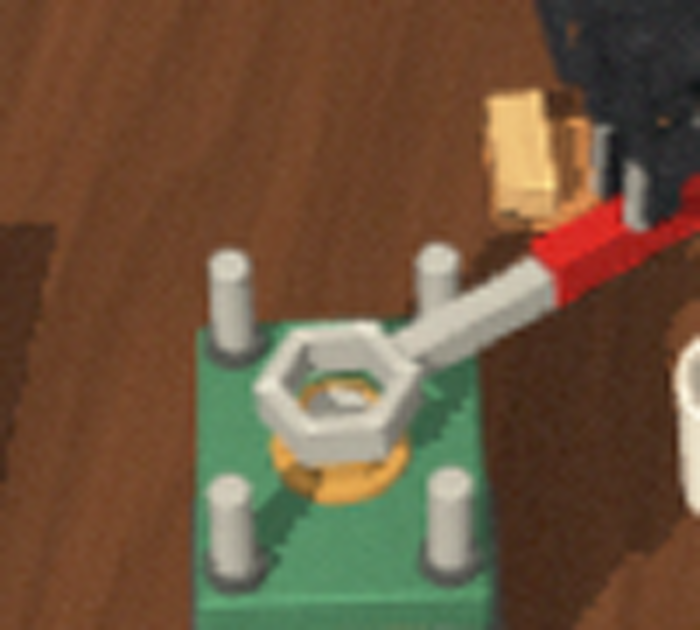

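View pics/wrist5.png

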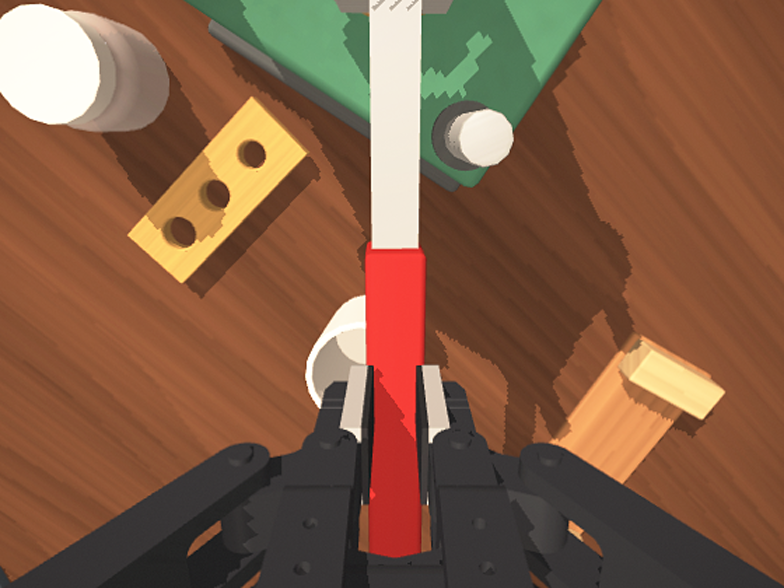

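```bash
cat >> h.py <<'E'
def lower(psi,zs,off=(0,0),fmax=6,base=-4.2,speed=0.03):
    for z in zs:
        env.move_l(tcp(psi,z,off),speed,attitude=Q(psi)); s,m=rep('z%.3f'%z)
        if s['force'][2]-base>fmax or s['ee_pos'][2]-z>0.0025: print('resist'); return False
    return True
E
python3 - <<'E'
from h import *
print(lower(0.788,[.157,.154,.151,.148]))
E
```

```text
z0.157 t11.81 psi45.16 z0.1567 borexy(mm)[-0.05  0.2 ] Fz-3.8 Flong-0.5 Flat-0.6 T[ 0.07 -0.08  0.  ] Mnut0.08
z0.154 t12.06 psi45.15 z0.1538 borexy(mm)[0.04 0.23] Fz-4.7 Flong0.6 Flat0.2 T[ 0.15 -0.13 -0.03] Mnut-0.05
z0.151 t12.31 psi45.15 z0.1508 borexy(mm)[0.01 0.18] Fz-4.1 Flong1.2 Flat-0.2 T[ 0.22 -0.2  -0.06] Mnut-0.04
z0.148 t12.56 psi45.15 z0.1478 borexy(mm)[-0.03  0.09] Fz-3.6 Flong2.3 Flat-0.2 T[ 0.22 -0.25 -0.09] Mnut-0.06
True
```

Run:
```python
from h import *
o=(.0005,.0005)
print(lower(0.788,[.147,.144,.141,.139],o))
env.dwell(.2); rep()
save(viewer.capture('side'),'side6',(210,140,310,230),7)
```

```text
z0.147 t12.81 psi45.15 z0.1469 borexy(mm)[0.26 0.35] Fz-2.6 Flong0.8 Flat0.4 T[0.06 0.03 0.02] Mnut-0.04
z0.144 t13.06 psi45.14 z0.1437 borexy(mm)[0.14 0.35] Fz-3.3 Flong-0.3 Flat-0.0 T[-0.09  0.06  0.  ] Mnut0.00
z0.141 t13.31 psi45.15 z0.1408 borexy(mm)[0.31 0.44] Fz-3.8 Flong-0.1 Flat-0.5 T[-0.09  0.02 -0.02] Mnut0.05
z0.139 t13.56 psi45.15 z0.1389 borexy(mm)[0.49 0.53] Fz-2.8 Flong-0.4 Flat-0.2 T[-0.02  0.04 -0.  ] Mnut0.03
True
 t13.76 psi45.15 z0.1391 borexy(mm)[0.53 0.49] Fz-3.8 Flong0.2 Flat-0.3 T[-0.06  0.01  0.02] Mnut0.07
```

View pics/side6.png

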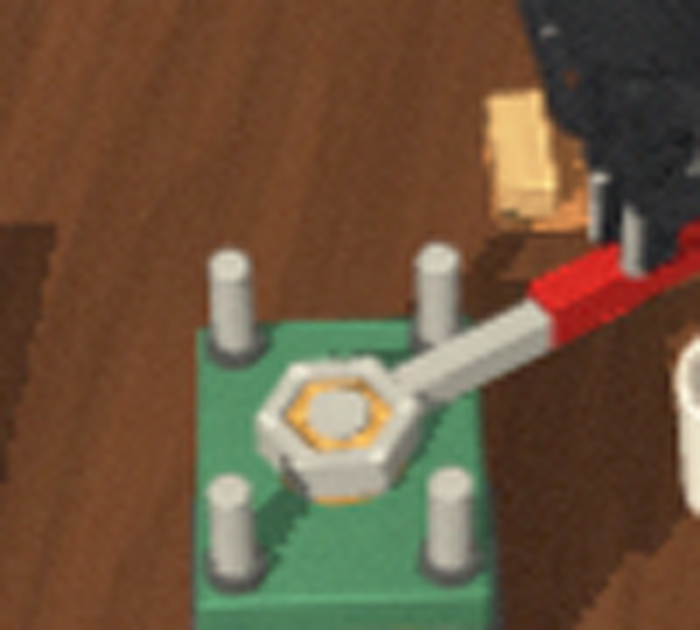

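```bash
sed -i 's/^NUT=.*/NUT=np.array([0.6192,0.0087])/' h.py
cat >> h.py <<'E'
def turn(a,b,step,z=0.139,speed=0.05,mlim=1.3,off=(0,0)):
    n=int(np.ceil(abs(b-a)/step)); 
    for d in np.linspace(a,b,n+1)[1:]:
        p=np.radians(d); env.move_l(tcp(p,z,off),speed,attitude=Q(p)); s,m=rep('%.1f'%d)
        if abs(m)>mlim: print('LIMIT'); return d
    return b
E
python3 - <<'E'
from h import *
turn(45.1,15,5)
save(viewer.capture('top'),'top7',(215,130,315,230),6)
E
```

```text
40.8 t14.17 psi40.88 z0.1391 borexy(mm)[-0.08  0.03] Fz-3.7 Flong-0.6 Flat0.3 T[-0.05  0.05 -0.04] Mnut-0.08
36.5 t14.53 psi36.56 z0.1391 borexy(mm)[ 0.09 -0.4 ] Fz-2.9 Flong-1.0 Flat-1.0 T[-0.27  0.05 -0.02] Mnut0.12
32.2 t14.88 psi32.27 z0.1390 borexy(mm)[-0.   -0.25] Fz-3.7 Flong-1.2 Flat-1.9 T[-0.39 -0.01  0.02] Mnut0.28
27.9 t15.24 psi27.98 z0.1390 borexy(mm)[-0.1   0.01] Fz-3.0 Flong-0.7 Flat-0.5 T[-0.34  0.06  0.02] Mnut0.08
23.6 t15.60 psi23.68 z0.1390 borexy(mm)[-0.11  0.11] Fz-4.5 Flong-0.6 Flat-0.9 T[-0.3   0.16 -0.03] Mnut0.09
19.3 t15.96 psi19.39 z0.1390 borexy(mm)[-0.08  0.22] Fz-3.2 Flong-0.4 Flat-1.1 T[-0.35  0.08 -0.09] Mnut0.07
15.0 t16.32 psi15.09 z0.1390 borexy(mm)[-0.03  0.22] Fz-4.1 Flong-0.8 Flat-0.9 T[-0.4   0.06 -0.05] Mnut0.08
```

View pics/top7.png

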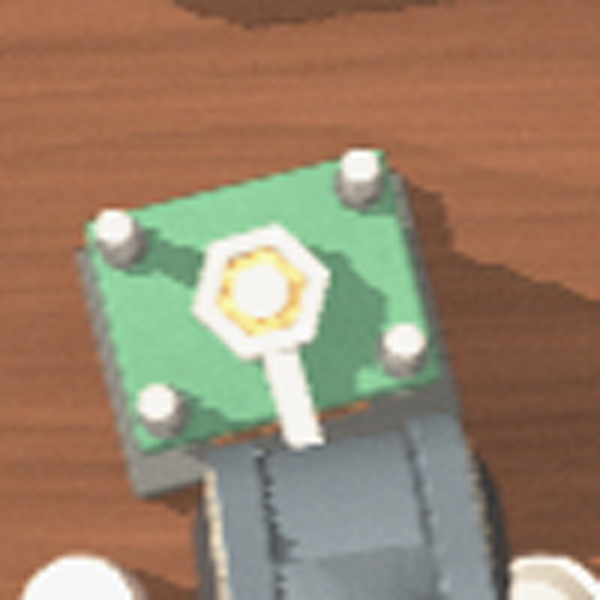

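Run:
```python
from h import *
turn(15,-23.5,5)
save(viewer.capture('top'),'top8',(215,130,315,230),6)
save(viewer.capture('wrist'),'wrist8',scale=1.4)
```

```text
10.2 t16.75 psi10.27 z0.1390 borexy(mm)[0.05 0.22] Fz-4.3 Flong-0.6 Flat-1.0 T[-0.27 -0.05  0.  ] Mnut0.14
5.4 t17.13 psi5.45 z0.1390 borexy(mm)[0.13 0.16] Fz-4.6 Flong0.6 Flat-1.3 T[-0.33 -0.05 -0.05] Mnut0.13
0.6 t17.52 psi0.64 z0.1390 borexy(mm)[0.21 0.09] Fz-4.4 Flong0.5 Flat-0.5 T[-0.34 -0.15 -0.05] Mnut0.03
-4.2 t17.90 psi-4.18 z0.1391 borexy(mm)[0.26 0.06] Fz-3.7 Flong1.5 Flat-1.4 T[-0.28 -0.25 -0.07] Mnut0.12
-9.1 t18.28 psi-8.99 z0.1391 borexy(mm)[0.35 0.01] Fz-4.2 Flong2.0 Flat-1.5 T[-0.41 -0.45 -0.06] Mnut0.15
-13.9 t18.67 psi-13.81 z0.1391 borexy(mm)[ 0.43 -0.08] Fz-5.2 Flong3.0 Flat-0.9 T[-0.5  -0.51 -0.05] Mnut0.08
-18.7 t19.05 psi-18.63 z0.1391 borexy(mm)[ 0.44 -0.19] Fz-4.5 Flong4.1 Flat-2.1 T[-0.65 -0.72 -0.04] Mnut0.26
-23.5 t19.43 psi-23.48 z0.1391 borexy(mm)[ 0.4 -0.4] Fz-4.4 Flong4.3 Flat-2.0 T[-0.72 -0.86 -0.06] Mnut0.21
```

View pics/top8.png

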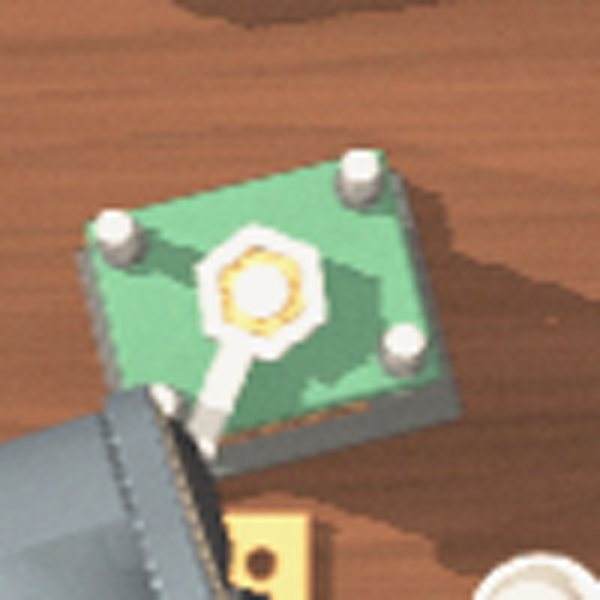

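View pics/wrist8.png

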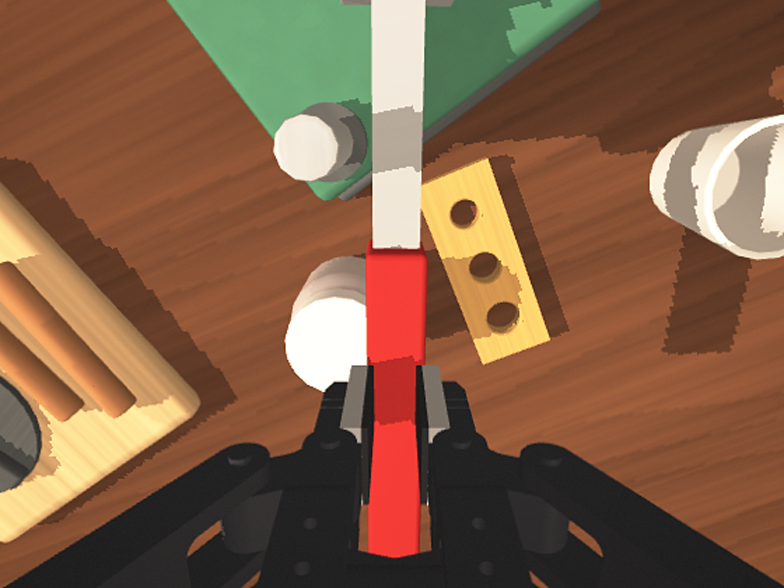

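```bash
sed -i 's/^NUT=.*/NUT=np.array([0.6194,0.0080])/; s/^L=.*/L=0.1393/' h.py
python3 - <<'E'
from h import *
turn(-23.5,-17.5,6,speed=0.03)
env.dwell(.2); rep()
p=np.radians(-17.5)
for z in (.145,.152,.160,.168):
    env.move_l(tcp(p,z),0.02); s,m=rep('lift')
    if s['force'][2]<-10: print('BIND'); break
save(viewer.capture('top'),'top9',(215,130,315,230),6)
save(viewer.capture('side'),'side9',(210,140,310,230),7)
E
```

```text
-17.5 t20.19 psi-17.48 z0.1388 borexy(mm)[-0.82  0.69] Fz-4.3 Flong-0.4 Flat-0.2 T[-0.08  0.1  -0.06] Mnut-0.03
 t20.39 psi-17.47 z0.1389 borexy(mm)[-0.22  0.54] Fz-3.5 Flong-0.3 Flat-0.0 T[0.03 0.11 0.01] Mnut0.02
lift t20.84 psi-17.50 z0.1452 borexy(mm)[0.08 0.06] Fz-4.9 Flong0.1 Flat0.8 T[0.   0.07 0.01] Mnut-0.10
lift t21.34 psi-17.51 z0.1523 borexy(mm)[ 0.77 -0.2 ] Fz-5.7 Flong3.1 Flat0.1 T[-0.21 -0.62  0.04] Mnut0.03
lift t21.89 psi-17.48 z0.1603 borexy(mm)[-0.45  0.48] Fz-0.2 Flong-0.5 Flat1.3 T[ 0.04  0.03 -0.  ] Mnut-0.19
lift t22.44 psi-17.50 z0.1681 borexy(mm)[-0.03 -0.02] Fz0.4 Flong0.4 Flat-0.8 T[-0.05 -0.03 -0.02] Mnut0.09
```

View pics/top9.png

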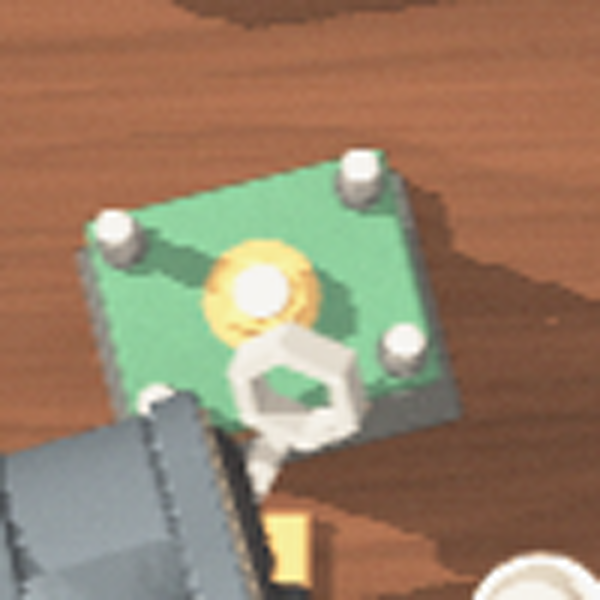

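View pics/side9.png

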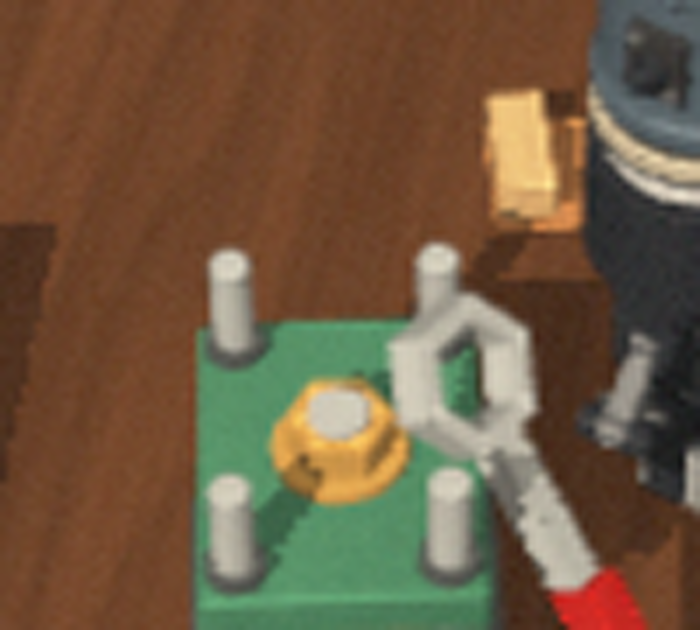

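Run:
```python
from h import *
s,_=rep(); print(s['opening'])
save(viewer.capture('wrist'),'wrist10',scale=1.4)
save(viewer.capture('side'),'side10',(200,100,360,280),4)
save(viewer.capture('top'),'top10',(200,130,420,270),3.6)
```

```text
t22.54 psi-17.50 z0.1679 borexy(mm)[-0.1 -0. ] Fz0.6 Flong-0.1 Flat0.6 T[-0.01  0.01  0.  ] Mnut-0.09
4.4450552851005226e-05
```

View pics/wrist10.png

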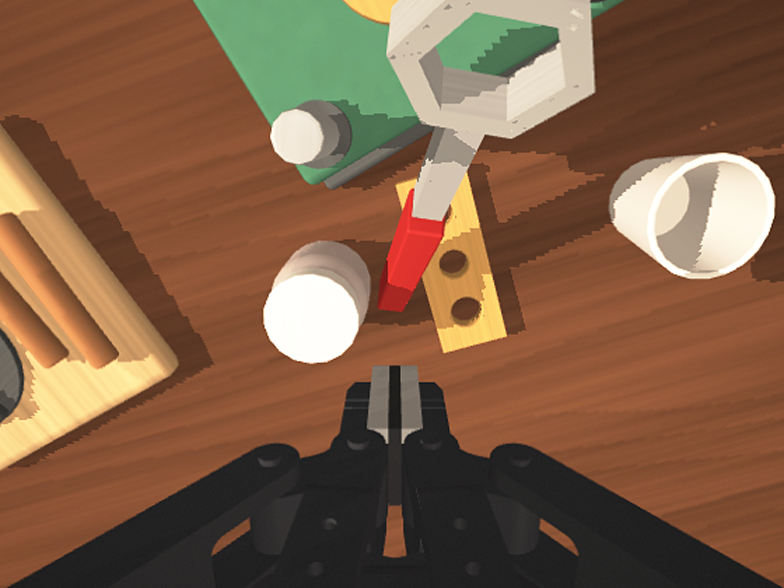

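View pics/side10.png

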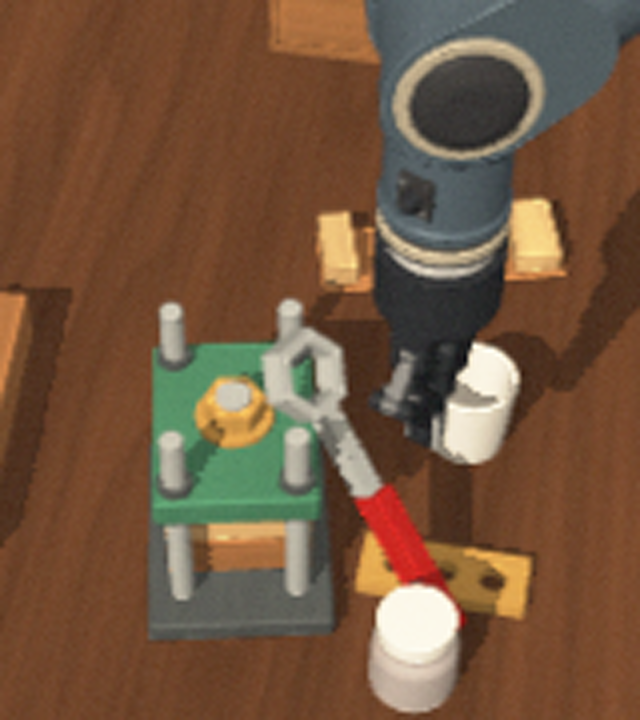

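View pics/top10.png

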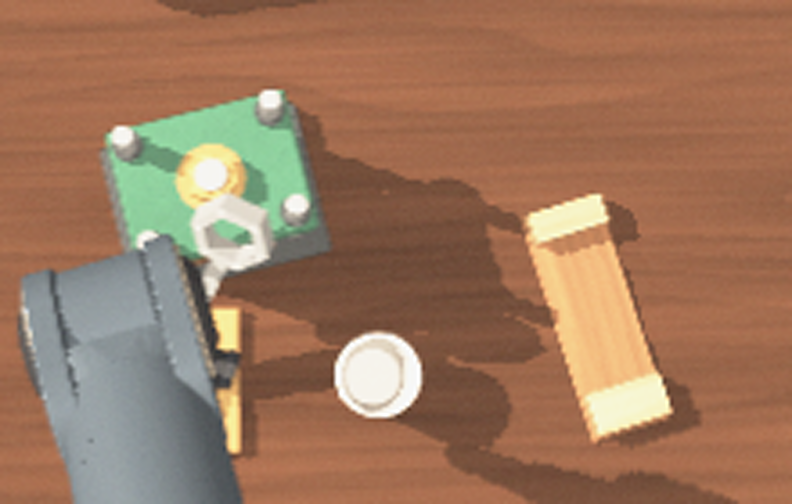

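```bash
cat >> h.py <<'E'
def tri(obs):
    A=np.zeros((3,3));b=np.zeros(3)
    for uv,m in obs:
        o,D=ray([uv],m); d=D[0]/np.linalg.norm(D[0]); P=np.eye(3)-np.outer(d,d); A+=P;b+=P@o
    x=np.linalg.solve(A,b); return x,[np.round(proj(x,m)[0]-uv,1) for uv,m in obs]
E
python3 - <<'E'
from h import *
np.set_printoptions(precision=4,suppress=True)
mw,ms,mt=[viewer.camera_model(n) for n in('wrist','side','top')]
print('bore',tri([((353.5,43),mw),((276,193.7),ms),((264.4,194.4),mt)]))
# red front end (shank/grip) 
print('redfront',tri([((428/1.4,206/1.4),mw),((371/4+200,497/4+100),ms)]))
print('end',tri([((397/1.4,293/1.4),mw),((452/4+200,612/4+100),ms)]))
for n in('side','wrist'):
  for t in('gauge','gluepot'):
    for q in models.regions_of(n,t)[:1]:
        ys,xs=np.nonzero(q['pixels']); print(n,t,q['confidence'],xs.mean(),ys.mean(),len(xs))
im=viewer.capture('wrist'); save(im[100:260,170:390],'w11',scale=3.6)
E
```

```text
bore (array([ 0.5722, -0.0088,  0.1724]), [array([-1.3, -1.7]), array([ 0. , -0.1]), array([0.1, 0.3])])
redfront (array([0.5212, 0.0209, 0.0891]), [array([0.7, 1. ]), array([-0.3,  0.1])])
end (array([0.4581, 0.055 , 0.0145]), [array([1.8, 2.2]), array([-0.9,  0.3])])
side gauge 0.94 313.17401960784315 243.8308823529412 408
side gluepot 0.79 302.6208609271523 261.7201986754967 604
wrist gauge 0.59 328.80361691288846 196.76388181355068 3926
wrist gluepot 0.55 226.57554652737474 215.81717933836333 5169
```

View pics/w11.png

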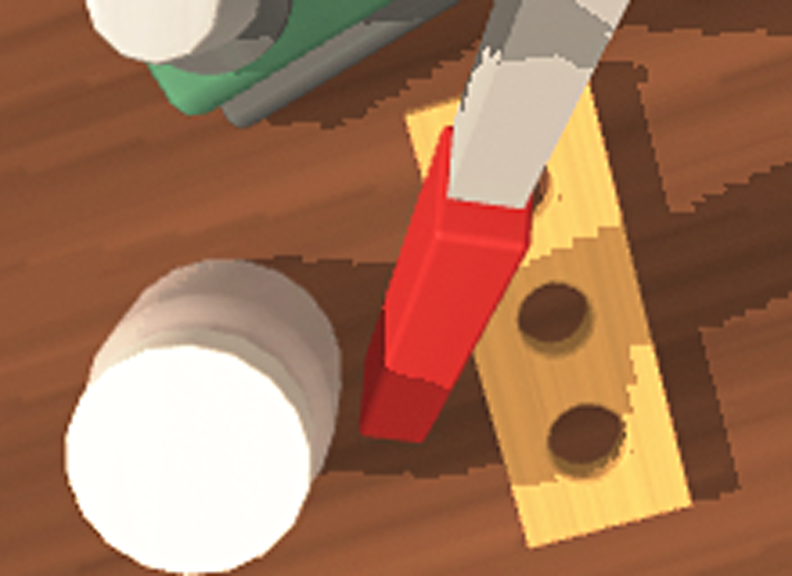

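Run:
```python
from h import *
import pickle
m=viewer.camera_model('wrist'); im=viewer.capture('wrist'); np.save('w12.npy',im); pickle.dump(m,open('w12.pkl','wb'))
save(im[120:235,250:330],'w12a',scale=7)
save(im[0:160,260:440],'w12b',scale=4.4)
```

```text
(no output)
```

View pics/w12a.png

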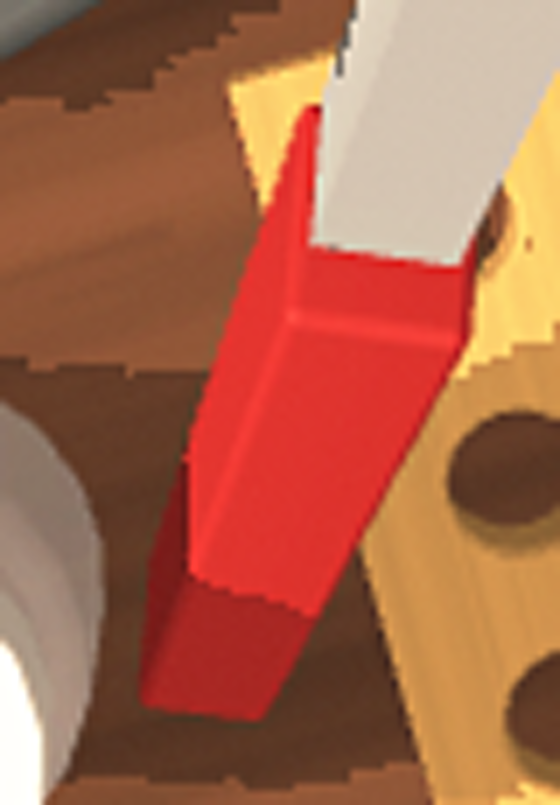

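View pics/w12b.png

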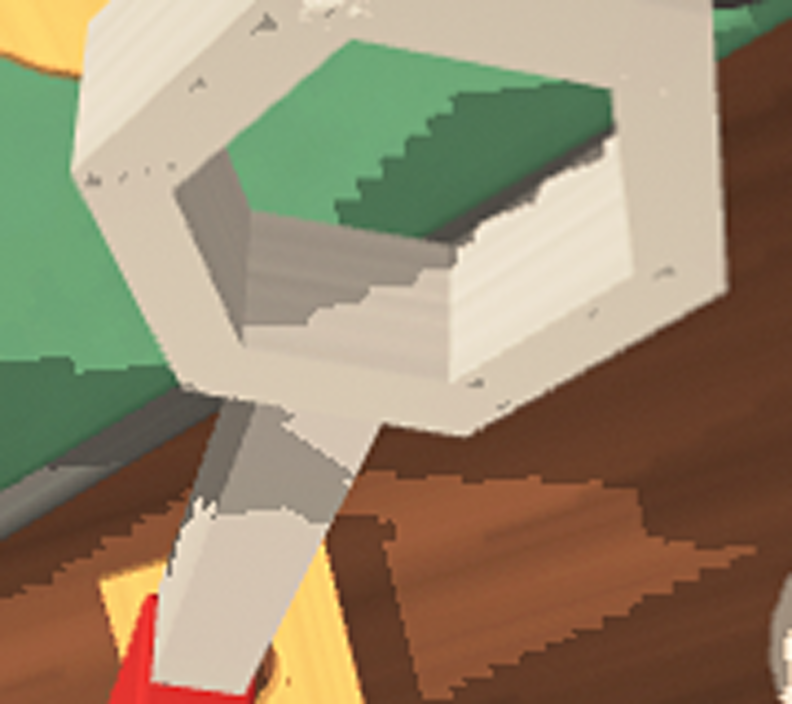

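```bash
cat > fit.py <<'E'
from h import *
import pickle
from scipy.optimize import least_squares
np.set_printoptions(precision=4,suppress=True)
m=pickle.load(open('w12.pkl','rb'))
a=lambda x,y:(x/7+250-.5,y/7+120-.5); b=lambda x,y:(x/4.4+260-.5,y/4.4-.5)
h=.01901;k=.01097
W=np.array([[-.095,.009,.024],[-.095,-.009,.024],[-.215,.009,.024],[-.215,-.009,.024],[-.095,.009,0],
 [-h,k,.018],[-h,-k,.018],[0,-.02194,.018],[h,-k,.018],[h,k,.018],[0,.02194,.018]])
I=np.array([a(290,315),a(460,343),a(150,706),a(262,720),a(308,105),b(243,345),b(450,383),b(633,275),b(612,90),b(350,40),b(175,190)])
ms=viewer.camera_model('side')
def f(p):
    P=R.from_euler('ZYX',p[3:]).apply(W)+p[:3]
    r=(proj(P,m)-I).ravel(); bc=R.from_euler('ZYX',p[3:]).apply([0,0,.009])+p[:3]
    return np.r_[r,(proj(bc,ms)[0]-[276,193.7])*1.5]
s=least_squares(f,[.57,-.009,.165,-.5,-.87,0]); print(s.x[:3],np.degrees(s.x[3:]),'res',np.round(s.fun.reshape(-1,2),1).tolist())
Rm=R.from_euler('ZYX',s.x[3:]); np.save('wr.npy',s.x)
for p in ([-.215,.009,0],[-.215,-.009,0],[-.215,-.009,.024],[-.14,0,.012],[-.02,0,0],[-.031,0,0]): print(p,Rm.apply(p)+s.x[:3])
print(Rm.as_matrix())
E
python3 fit.py
```

```text
[ 0.5808 -0.012   0.1686] [-31.1743 -51.9618   5.5829] res [[-0.7, 0.2], [2.5, 0.3], [-1.8, 0.3], [0.9, 0.7], [-0.2, -2.2], [0.3, 0.5], [-0.1, 0.1], [-0.4, 0.0], [-0.8, 0.3], [0.4, -0.0], [-0.0, -0.0], [-1.1, -1.0]]
[-0.215, 0.009, 0] [ 0.4715  0.0646 -0.0002]
[-0.215, -0.009, 0] [ 0.4634  0.0486 -0.0012]
[-0.215, -0.009, 0.024] [0.4461 0.0563 0.0135]
[-0.14, 0, 0.012] [0.4983 0.0365 0.0657]
[-0.02, 0, 0] [ 0.5702 -0.0056  0.1529]
[-0.031, 0, 0] [ 0.5644 -0.0021  0.1442]
[[ 0.5272  0.4496 -0.721 ]
 [-0.319   0.8912  0.3225]
 [ 0.7876  0.0599  0.6133]]
```

```bash
cat > chk.py <<'E'
from h import *
import pickle
np.set_printoptions(precision=4,suppress=True)
mt=viewer.camera_model('top')
print('pot0 top', onplane([[229,232.5]],mt,.075))
m3=pickle.load(open('w3.pkl','rb')); m12=pickle.load(open('w12.pkl','rb'))
print('pot wrist3',onplane(np.array([[92,302]])/1.4-.5,m3,.075),'now',onplane(np.array([[190,460]])/3.6+[170,100]-.5,m12,.075))
print('gauge holes w3',onplane(np.array([[235,277],[228,313],[223,350]])/1.4-.5,m3,.012))
print('now',onplane(np.array([[555,313],[586,433]])/3.6+[170,100]-.5,m12,.012), 'corner',onplane(np.array([[690,505],[527,548]])/3.6+[170,100]-.5,m12,.012))
print('corner w3',onplane(np.array([[243,381],[194,370]])/1.4-.5,m3,.012))
x=np.load('wr.npy'); Rw=R.from_euler('ZYX',x[3:]).as_matrix()
for tilt in (0,10,20,30,52):
  for r in (.105,.125,.14):
    Rt0=np.c_[-Rw[:,2],Rw[:,0],-Rw[:,1]]
    Rt=R.from_rotvec(np.radians(tilt)*Rw[:,1]).as_matrix()@Rt0   # rotate tool about jaw axis toward vertical
    G=Rw@[-r,0,.012]+x[:3]; q=R.from_matrix(Rt).as_quat()
    o=[]
    for back in (0,.08):
        s=env.ik(list(G+Rt[:,0]*(.019-back)),q); o.append(None if s is None else np.round(s,2))
    print(tilt,r,'toolx',Rt[:,0],'G',G,o)
E
python3 chk.py
```

```text
pot0 top [[0.4767 0.0963 0.075 ]]
pot wrist3 [[0.4827 0.0998 0.075 ]] now [[0.4799 0.1    0.075 ]]
gauge holes w3 [[0.5047 0.015  0.012 ]
 [0.4708 0.0161 0.012 ]
 [0.4347 0.0154 0.012 ]]
now [[0.47   0.0142 0.012 ]
 [0.436  0.0152 0.012 ]] corner [[ 0.4077 -0.0062  0.012 ]
 [ 0.4088  0.0391  0.012 ]]
corner w3 [[ 0.4084 -0.0066  0.012 ]
 [ 0.4087  0.0383  0.012 ]]
0 0.105 toolx [ 0.721  -0.3225 -0.6133] G [0.5168 0.0254 0.0933] [None, None]
0 0.125 toolx [ 0.721  -0.3225 -0.6133] G [0.5062 0.0318 0.0775] [None, None]
0 0.14 toolx [ 0.721  -0.3225 -0.6133] G [0.4983 0.0365 0.0657] [None, None]
10 0.105 toolx [ 0.6185 -0.2622 -0.7407] G [0.5168 0.0254 0.0933] [None, None]
10 0.125 toolx [ 0.6185 -0.2622 -0.7407] G [0.5062 0.0318 0.0775] [None, None]
10 0.14 toolx [ 0.6185 -0.2622 -0.7407] G [0.4983 0.0365 0.0657] [None, None]
20 0.105 toolx [ 0.4972 -0.194  -0.8457] G [0.5168 0.0254 0.0933] [array([ 0.03,  0.3 , -0.43,  2.36,  1.47,  0.49,  2.53]), None]
20 0.125 toolx [ 0.4972 -0.194  -0.8457] G [0.5062 0.0318 0.0775] [array([-0.66,  0.3 ,  0.33,  2.43,  1.58,  0.27,  2.34]), None]
20
[... 575 characters left out ...]
8 -0.9249] G [0.4983 0.0365 0.0657] [array([-1.06,  0.44,  0.94,  2.37, -0.81,  0.21, -1.5 ]), array([-1.22,  0.14,  0.97,  2.37,  0.27,  0.38, -2.56])]
52 0.105 toolx [ 0.0285  0.0528 -0.9982] G [0.5168 0.0254 0.0933] [array([ 0.08,  0.37, -0.22,  2.04,  0.04,  0.71, -2.2 ]), array([ 0.09,  0.26, -0.22,  1.97,  0.01,  0.88, -2.16])]
52 0.125 toolx [ 0.0285  0.0528 -0.9982] G [0.5062 0.0318 0.0775] [array([ 0.07,  0.38, -0.22,  2.08,  0.05,  0.66, -2.22]), array([ 0.08,  0.26, -0.22,  2.01,  0.01,  0.84, -2.18])]
52 0.14 toolx [ 0.0285  0.0528 -0.9982] G [0.4983 0.0365 0.0657] [array([ 0.06,  0.39, -0.22,  2.1 ,  0.06,  0.63, -2.24]), array([ 0.08,  0.26, -0.23,  2.04,  0.02,  0.81, -2.19])]
```

```bash
cat >> h.py <<'E'
def wrpose():
    x=np.load('wr.npy'); return x[:3],R.from_euler('ZYX',x[3:]).as_matrix()
def graspR(Rw,delta):
    Rt0=np.c_[-Rw[:,2],Rw[:,0],-Rw[:,1]]
    return R.from_rotvec(np.radians(delta)*Rw[:,1]).as_matrix()@Rt0
E
python3 - <<'E'
from h import *
np.set_printoptions(precision=2,suppress=True)
p,Rw=wrpose()
Rw0=R.from_euler('z',.262).as_matrix(); p0=np.r_[.6185,-.2799,.028]
for d in (30,34,38,42):
  for r in (.125,.14,.15):
    Rt=graspR(Rw,d); G=Rw@[-r,0,.012]+p; q=R.from_matrix(Rt).as_quat()
    o=[env.ik(list(G+Rt[:,0]*(.019-b)),q) for b in (.09,0)]+[env.ik(list(G+Rt[:,0]*.019+[0,0,.12]),q)]
    Rt0=graspR(Rw0,d); G0=Rw0@[-r,0,.012]+p0; q0=R.from_matrix(Rt0).as_quat()
    o+=[env.ik(list(G0+Rt0[:,0]*.019+[0,0,b]),q0) for b in (.1,0)]
    print(d,r,'low tip z',(G+Rt[:,0]*.019)[2]); [print('   ',k) for k in o]
E
```

```text
30 0.125 low tip z 0.05997161838383068
    [-1.22  0.08  0.95  2.34  0.35  0.46 -2.62]
    [-1.03  0.41  0.93  2.35 -0.62  0.23 -1.67]
    [-0.42  0.06  0.14  2.21  0.38  0.58 -2.62]
    [ 0.4   0.63 -0.09  1.56  0.33  1.42 -1.13]
    [ 0.38  0.74 -0.07  1.61  0.34  1.26 -1.17]
30 0.14 low tip z 0.04815761440245227
    [-1.24  0.1   0.96  2.36  0.35  0.43 -2.64]
    [-1.06  0.44  0.94  2.37 -0.81  0.21 -1.5 ]
    [-0.61  0.06  0.33  2.24  0.39  0.55 -2.64]
    [ 0.41  0.61 -0.09  1.6   0.34  1.4  -1.12]
    [ 0.39  0.73 -0.06  1.65  0.35  1.24 -1.17]
30 0.15 low tip z 0.04028161174820001
    [-1.25  0.11  0.97  2.38  0.35  0.4  -2.65]
    [-1.09  0.48  0.98  2.39 -1.01  0.23 -1.32]
    [-0.81  0.07  0.53  2.27  0.38  0.52 -2.64]
    [ 0.42  0.6  -0.09  1.62  0.34  1.39 -1.12]
    [ 0.4   0.72 -0.06  1.67  0.35  1.22 -1.17]
34 0.125 low tip z 0.059516814344531224
    [-0.08  0.1  -0.22  2.24  0.38  0.56 -2.64]
    [-0.37  0.29  0.15  2.28  0.39  0.32 -2.64]
    [-0.04  0.1  -0.22  2.15  0.31  0.64 -2.53]
    [ 0.38  0.66 -0.09  1.53  0.36  1.48 -1.15]
    [ 0.36  0.78 -0.06  1.58  0.3
[... 1543 characters left out ...]
    [ 0.02  0.14 -0.22  2.07  0.13  0.76 -2.33]
    [ 0.35  0.73 -0.09  1.47  0.4   1.61 -1.17]
    [ 0.33  0.85 -0.05  1.5   0.4   1.46 -1.21]
42 0.14 low tip z 0.04705848111318274
    [-0.01  0.16 -0.22  2.16  0.17  0.65 -2.39]
    [-0.07  0.33 -0.15  2.21  0.26  0.44 -2.48]
    [ 0.01  0.15 -0.22  2.09  0.14  0.73 -2.35]
    [ 0.36  0.72 -0.09  1.5   0.41  1.59 -1.17]
    [ 0.34  0.83 -0.05  1.54  0.4   1.44 -1.21]
42 0.15 low tip z 0.039182478458930484
    [-0.02  0.17 -0.22  2.18  0.18  0.63 -2.41]
    [-0.09  0.34 -0.14  2.23  0.28  0.42 -2.5 ]
    [-0.    0.15 -0.23  2.11  0.15  0.71 -2.37]
    [ 0.37  0.7  -0.08  1.52  0.41  1.58 -1.16]
    [ 0.35  0.82 -0.05  1.56  0.41  1.43 -1.21]
```

Run:
```python
from h import *
np.set_printoptions(precision=4,suppress=True)
p,Rw=wrpose(); d=39; r=.135
Rt=graspR(Rw,d); G=Rw@[-r,0,.012]+p; q=R.from_matrix(Rt).as_quat()
env.let_go()
env.reach(list(G+Rt[:,0]*(.019-.075)),q); rep('pre')
save(viewer.capture('wrist'),'wrist13',scale=1.4)
save(viewer.capture('side'),'side13',(200,100,360,280),4)
```

```text
pre t24.22 psi-27.50 z0.1241 borexy(mm)[-11.2  -32.74] Fz-0.2 Flong-0.1 Flat0.8 T[ 0.06  0.19 -0.  ] Mnut-0.11
```

View pics/wrist13.png

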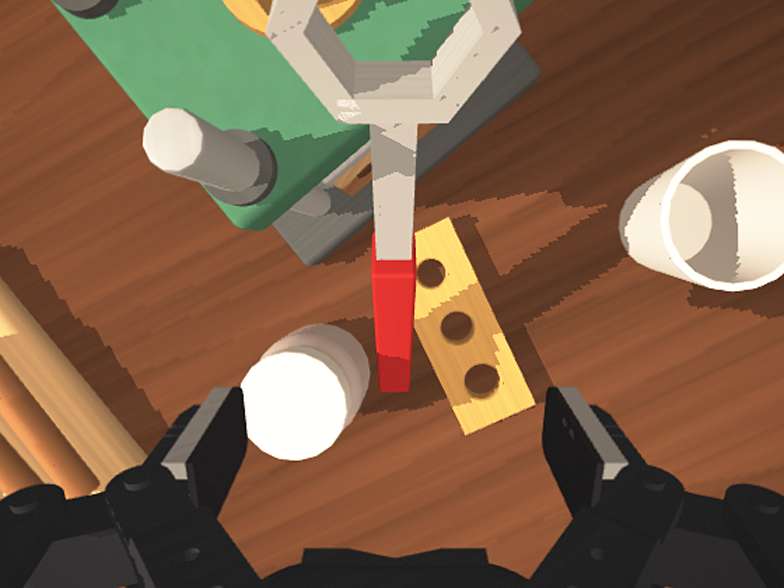

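View pics/side13.png

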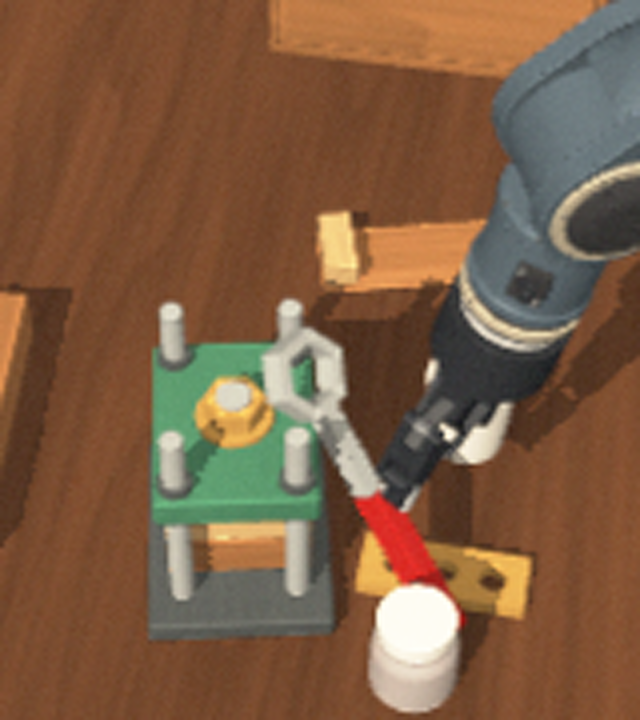

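Run:
```python
from h import *
np.set_printoptions(precision=4,suppress=True)
p,Rw=wrpose(); d=39; r=.135
Rt=graspR(Rw,d); G=Rw@[-r,0,.012]+p; q=R.from_matrix(Rt).as_quat()
env.move_l(list(G+Rt[:,0]*(.019-.03)),.1); s,_=rep('mid')
env.move_l(list(G+Rt[:,0]*.019),.06); s,_=rep('down')
im=viewer.capture('wrist');save(im,'wrist14',scale=1.4)
if abs(s['force'][2])<4:
    env.clamp(120); s,_=rep('clamped'); print(s['opening'],s['ee_pos'],s['orientation'])
    save(viewer.capture('wrist'),'wrist15',scale=1.4)
```

```text
mid t24.92 psi-27.58 z0.0805 borexy(mm)[ -0.25 -35.21] Fz0.5 Flong0.5 Flat-0.1 T[0.06 0.27 0.06] Mnut0.09
down t25.57 psi-27.56 z0.0509 borexy(mm)[  6.1  -36.69] Fz0.4 Flong0.2 Flat0.1 T[0.06 0.2  0.05] Mnut0.03
clamped t26.28 psi-27.64 z0.0514 borexy(mm)[  6.15 -37.49] Fz1.7 Flong0.9 Flat-1.7 T[-0.29  0.27 -0.21] Mnut0.01
0.013086948502726783 [0.5054 0.0335 0.0514] [ 0.6596  0.3079 -0.5393  0.4234]
```

View pics/wrist15.png

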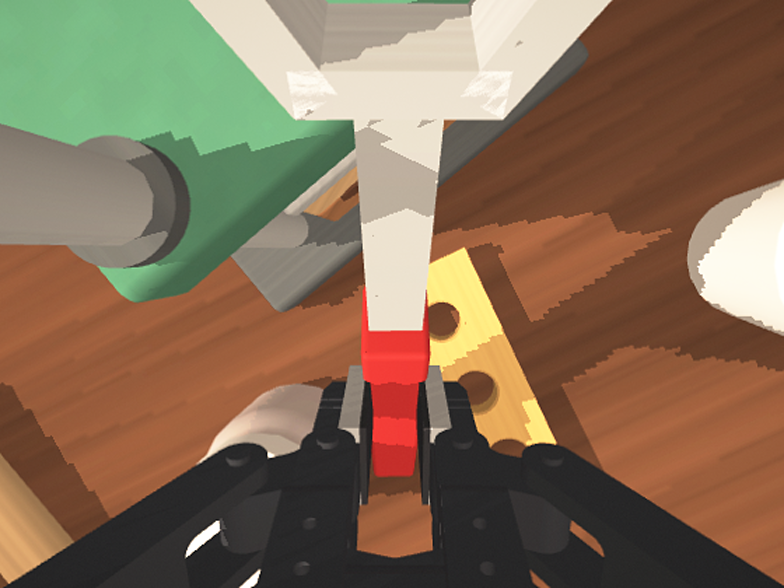

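Run:
```python
from h import *
np.set_printoptions(precision=4,suppress=True)
d=39; r=.135
s=st(); p=np.array(s['ee_pos'])
env.move_l(list(p+[0,0,.015]),.05); s,_=rep('lift')
if s['force'][2]<-1:
    env.move_l(list(p+[0,0,.14]),.2); s,_=rep('lifted'); print(s['opening'])
    Rw0=R.from_euler('z',.262).as_matrix(); p0=np.r_[.6185,-.2799,.028]
    Rt0=graspR(Rw0,d); G0=Rw0@[-r,0,.012]+p0; q0=R.from_matrix(Rt0).as_quat()
    env.reach(list(G0+Rt0[:,0]*.019+[0,0,.06]),q0); env.dwell(.2); rep('above rest')
    save(viewer.capture('side'),'side16',(240,100,400,220),5)
    save(viewer.capture('wrist'),'wrist16',scale=1.4)
```

```text
lift t26.78 psi-27.56 z0.0665 borexy(mm)[  6.11 -37.21] Fz-5.0 Flong1.0 Flat-0.0 T[ 0.14  0.48 -0.01] Mnut0.02
lifted t27.56 psi-27.55 z0.1899 borexy(mm)[  4.95 -37.61] Fz-4.4 Flong-0.1 Flat0.7 T[0.15 0.51 0.02] Mnut-0.07
0.013678248796614103
above rest t29.12 psi15.10 z0.0859 borexy(mm)[ -37.32 -296.66] Fz-3.5 Flong-0.1 Flat-0.2 T[ 0.37 -1.19 -0.06] Mnut-0.05
```

View pics/side16.png

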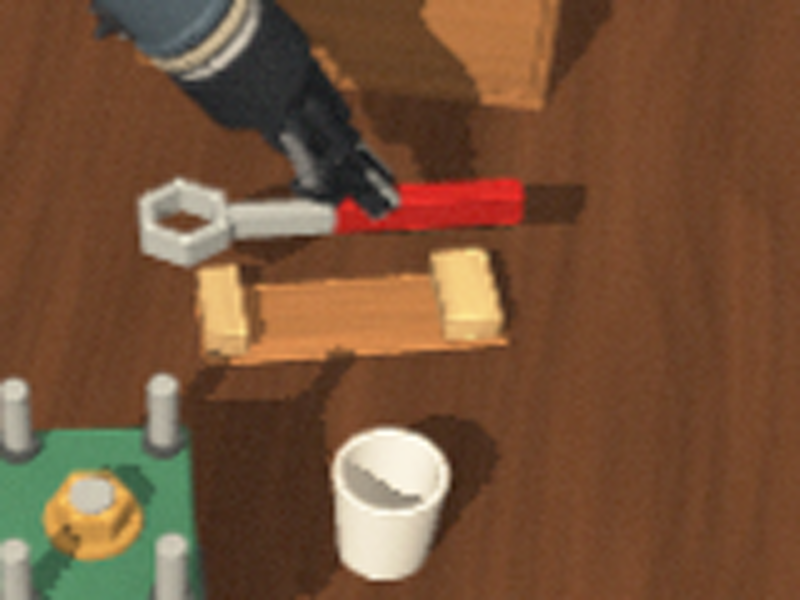

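View pics/wrist16.png

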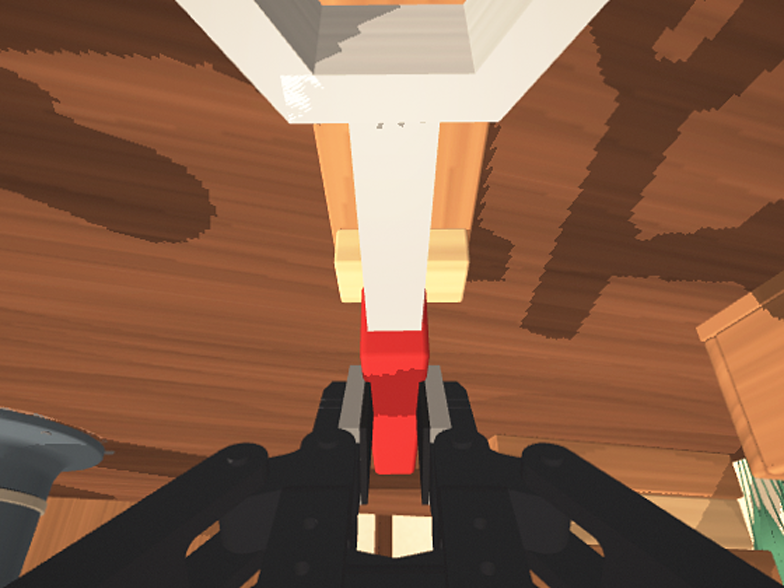

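Run:
```python
from h import *
import pickle
np.set_printoptions(precision=4,suppress=True)
d=39; r=.135
Rw0=R.from_euler('z',.262).as_matrix(); p0=np.r_[.6185,-.2799,.028]
Rt0=graspR(Rw0,d); G0=Rw0@[-r,0,.012]+p0
T=G0+Rt0[:,0]*.019
env.move_l(list(T+[0,0,.012]),.12); rep()
for dz in (.006,.003,0.0005,-.0015):
    env.move_l(list(T+[0,0,dz]),.03); s,_=rep('%.4f'%dz)
    if s['force'][2]>-1.0: break
env.let_go(); rep('rel')
env.move_l(list(T-Rt0[:,0]*.06),.15)
g=np.array([0.484,-.316]); env.reach([g[0],g[1],.13],Q(.262)); rep('hover')
m=viewer.camera_model('wrist'); im=viewer.capture('wrist'); np.save('w17.npy',im); pickle.dump(m,open('w17.pkl','wb'))
save(im,'wrist17',scale=1.4)
```

```text
t29.77 psi15.03 z0.0370 borexy(mm)[ -38.52 -297.99] Fz-4.1 Flong0.0 Flat-0.9 T[ 0.3  -1.22  0.03] Mnut0.29
0.0060 t30.12 psi15.01 z0.0314 borexy(mm)[ -38.23 -297.96] Fz-4.0 Flong0.1 Flat-0.5 T[ 0.32 -1.16 -0.02] Mnut0.14
0.0030 t30.38 psi15.02 z0.0281 borexy(mm)[ -38.41 -297.84] Fz-3.5 Flong-0.0 Flat0.2 T[ 0.31 -1.18 -0.03] Mnut-0.08
0.0005 t30.62 psi15.02 z0.0256 borexy(mm)[ -38.45 -297.87] Fz-3.8 Flong0.6 Flat-0.5 T[ 0.36 -1.18 -0.03] Mnut0.30
-0.0015 t30.88 psi14.98 z0.0247 borexy(mm)[ -38.12 -298.05] Fz2.8 Flong0.3 Flat1.5 T[ 0.28 -0.35 -0.18] Mnut-0.49
rel t31.57 psi15.01 z0.0237 borexy(mm)[ -38.26 -297.94] Fz-0.3 Flong-0.4 Flat0.3 T[ 0.25 -0.62 -0.01] Mnut-0.23
hover t32.74 psi14.87 z0.1301 borexy(mm)[  -2.6  -288.85] Fz-0.7 Flong0.4 Flat0.3 T[-0.02 -0.05  0.01] Mnut0.05
```

View pics/wrist17.png

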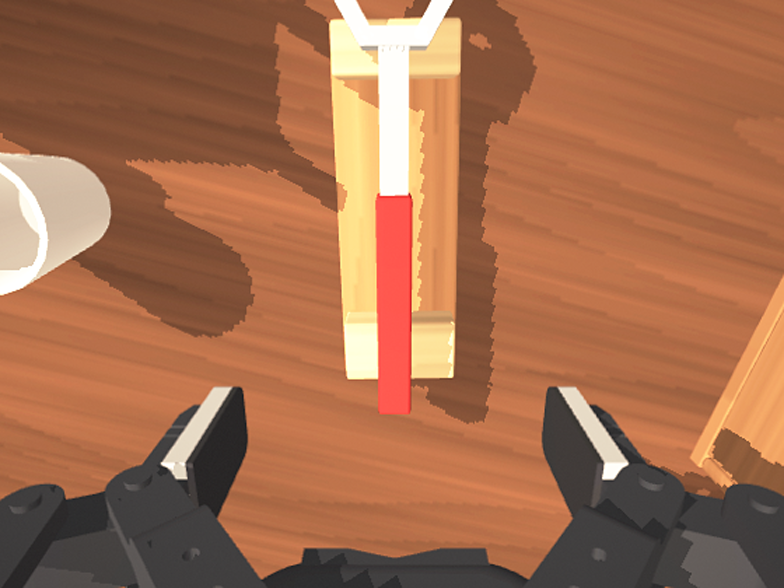

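Run:
```python
import pickle
from h import *
np.set_printoptions(precision=4,suppress=True)
for n in ('w1','w17'):
    im=np.load(n+'.npy').astype(int); m=pickle.load(open(n+'.pkl','rb'))
    red=((im[:,:,0]>180)&(im[:,:,1]<110)&(im[:,:,2]<110)).astype(np.uint8)
    k,l,s,c=cv2.connectedComponentsWithStats(red); k=1+np.argmax(s[1:,4])
    ys,xs=np.nonzero(l==k); P=onplane(np.c_[xs,ys]+0.5,m,0.052)[:,:2]
    cen=P.mean(0); w,v=np.linalg.eigh(np.cov(P.T)); d=v[:,1]*np.sign(v[0,1]); t=(P-cen)@d; u=(P-cen)@np.array([-d[1],d[0]])
    print(n,'yaw',np.arctan2(d[1],d[0]),'front-.045',cen+d*(t.max()-.045)+np.array([-d[1],d[0]])*(u.max()+u.min())/2,'rear+.075',cen+d*(t.min()+.075)+np.array([-d[1],d[0]])*(u.max()+u.min())/2)
```

```text
w1 yaw 0.26183872664654695 front-.045 [ 0.4845 -0.3153] rear+.075 [ 0.4831 -0.3157]
w17 yaw 0.2598157737794151 front-.045 [ 0.4848 -0.3145] rear+.075 [ 0.4821 -0.3153]
```

Run:
```python
from h import *
import pickle
np.set_printoptions(precision=4,suppress=True)
g=np.array([0.484,-0.316])
env.move_l([g[0],g[1],0.05],0.2,attitude=Q(0.261))
env.move_l([g[0],g[1],0.021],0.08); rep('down')
env.clamp(120); s,_=rep('cl'); print(s['opening'],s['ee_pos']); p=s['ee_pos']
env.move_l([p[0],p[1],0.05],0.08); rep('up')
env.move_l([p[0],p[1],0.23],0.3)
psi=np.radians(42.4); e=np.array([np.cos(psi),np.sin(psi)]); n=np.array([-e[1],e[0]])
t=NUT-0.06*e-0.09*n
env.reach([t[0],t[1],0.25],Q(psi)); env.dwell(0.15); s,_=rep('view')
m=viewer.camera_model('wrist'); im=viewer.capture('wrist'); np.save('w18.npy',im); pickle.dump((m,s),open('w18.pkl','wb'))
save(im,'wrist18',scale=1.4); save(im,'nut18',(105,60,215,160),7)
```

```text
down t33.85 psi14.95 z0.0207 borexy(mm)[  -1.05 -288.04] Fz-0.9 Flong-0.1 Flat0.2 T[-0.04 -0.03 -0.03] Mnut-0.09
cl t34.63 psi14.95 z0.0221 borexy(mm)[  -0.04 -288.72] Fz5.8 Flong-0.1 Flat-0.5 T[-0.01  0.19  0.02] Mnut0.10
0.00023913582823808095 [ 0.4848 -0.3167  0.0221]
up t35.15 psi14.95 z0.0505 borexy(mm)[   0.12 -288.83] Fz-0.3 Flong-0.5 Flat-0.3 T[-0.02 -0.02 -0.03] Mnut-0.12
view t37.08 psi42.16 z0.2498 borexy(mm)[118.87 -16.22] Fz-0.1 Flong-0.1 Flat-0.2 T[ 0.04 -0.02 -0.01] Mnut-0.00
```

View pics/wrist18.png

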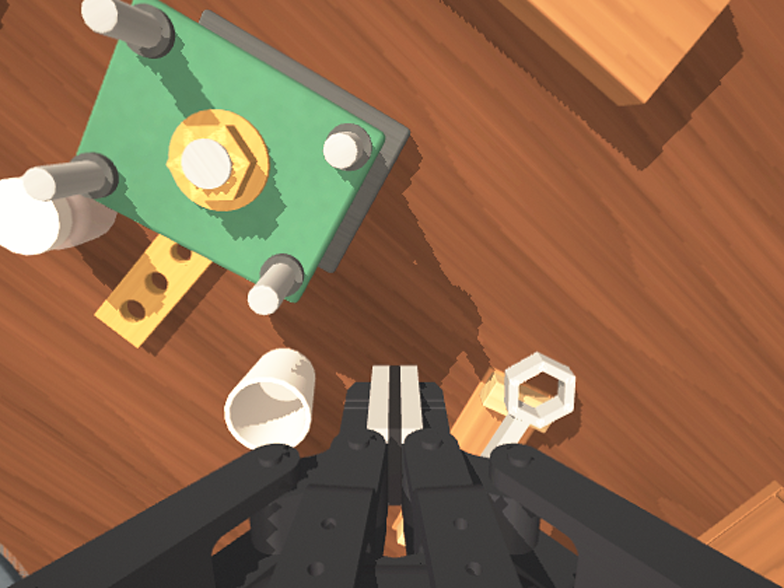

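View pics/nut18.png

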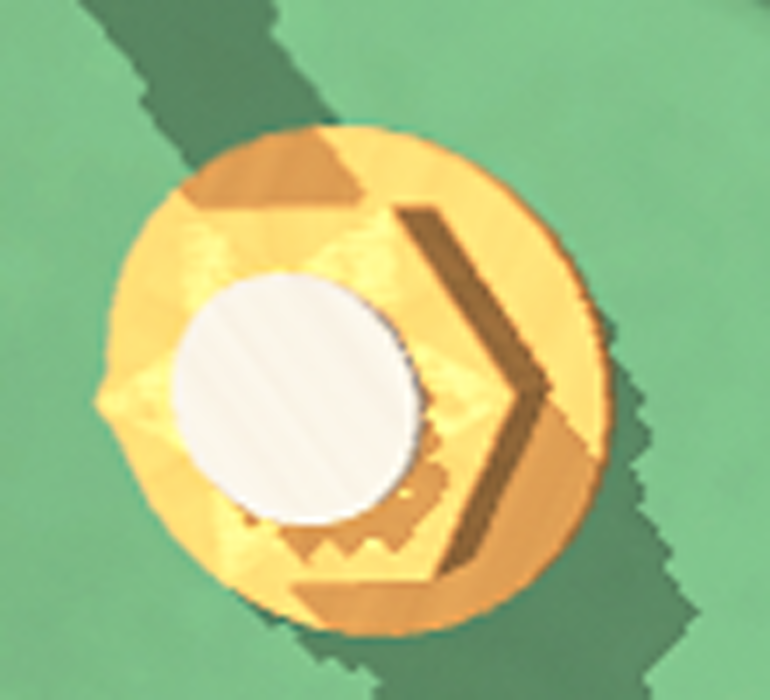

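Run:
```python
from h import *
save(viewer.capture('top'),'top19',(320,150,400,260),7)
save(viewer.capture('side'),'side19',(250,130,350,190),8)
```

```text
(no output)
```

View pics/top19.png

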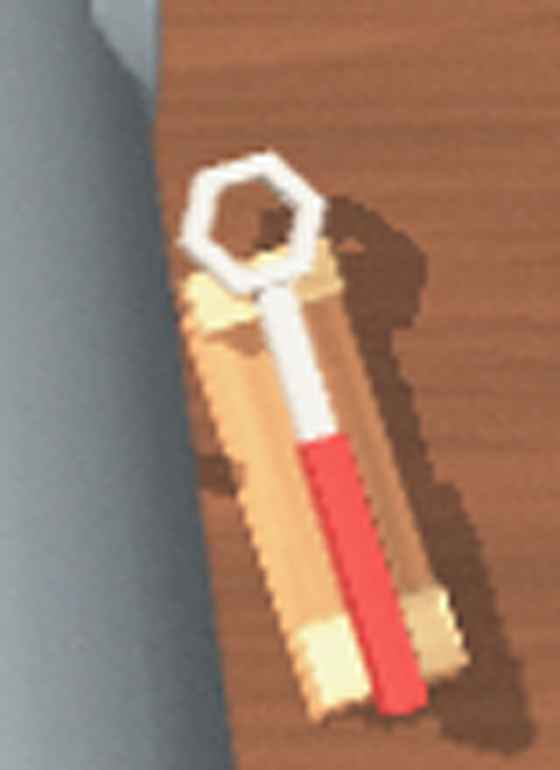

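View pics/side19.png

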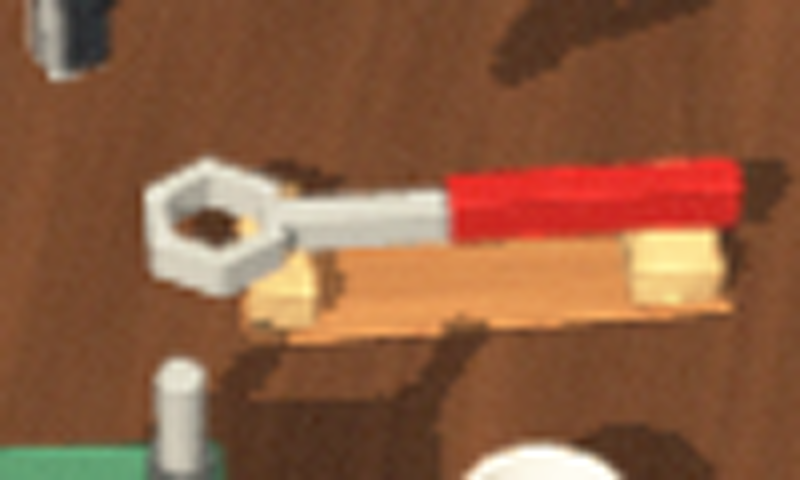

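Run:
```python
from h import *
print(env.tcp_to_grasp)
np.set_printoptions(precision=4,suppress=True)
env.reach([0.484,-0.316,0.12],Q(.261))
env.let_go(); s,_=rep('open')
m=viewer.camera_model('wrist'); im=viewer.capture('wrist'); save(im,'wrist20',scale=1.4)
red=((im[:,:,0].astype(int)>180)&(im[:,:,1]<110)&(im[:,:,2]<110)).astype(np.uint8)
k,l,ss,c=cv2.connectedComponentsWithStats(red); k=1+np.argmax(ss[1:,4])
ys,xs=np.nonzero(l==k); P=onplane(np.c_[xs,ys]+0.5,m,0.052)[:,:2]
cen=P.mean(0); w,v=np.linalg.eigh(np.cov(P.T)); d=v[:,1]*np.sign(v[0,1]); n=np.array([-d[1],d[0]]); t=(P-cen)@d; u=(P-cen)@n
print('yaw',np.arctan2(d[1],d[0]),'front-.045',cen+d*(t.max()-.045)+n*(u.max()+u.min())/2,'rear+.075',cen+d*(t.min()+.075)+n*(u.max()+u.min())/2)
```

```text
0.0187
open t39.15 psi14.94 z0.1200 borexy(mm)[  -0.84 -288.15] Fz-0.5 Flong-0.6 Flat0.2 T[-0.07  0.02 -0.01] Mnut-0.23
yaw 0.25976818269491503 front-.045 [ 0.4859 -0.3164] rear+.075 [ 0.4838 -0.3169]
```

View pics/wrist20.png

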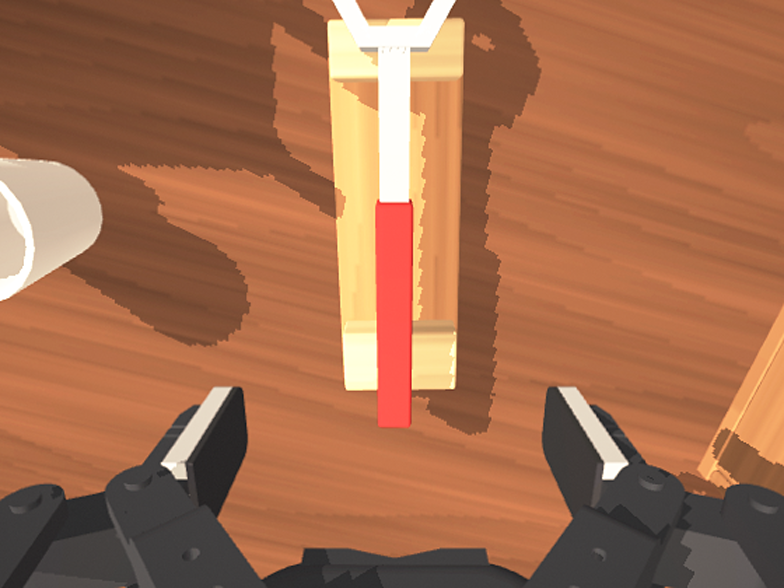

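Run:
```python
from h import *
np.set_printoptions(precision=4,suppress=True)
g=[.4845,-.3166]
env.move_l([*g,.03],.2,attitude=Q(.260))
ok=True
for z in (.012,0.0):
    env.move_l([*g,z],.06); s,_=rep('z%.3f'%z)
    if s['force'][2]>3: ok=False; print('CONTACT'); break
if ok:
    save(viewer.capture('wrist'),'wrist21',scale=1.4)
    env.clamp(40); s,_=rep('clamp'); print(s['opening'],s['ee_pos'])
    save(viewer.capture('wrist'),'wrist22',scale=1.4)
    save(viewer.capture('side'),'side22',(250,110,350,190),8)
```

```text
z0.012 t40.25 psi14.90 z0.0118 borexy(mm)[  -0.43 -288.71] Fz-1.1 Flong0.5 Flat-0.9 T[ 0.01  0.02 -0.03] Mnut0.29
z0.000 t40.60 psi14.90 z-0.0006 borexy(mm)[  -0.7  -288.55] Fz0.2 Flong0.4 Flat0.3 T[ 0.   -0.03  0.01] Mnut0.05
clamp t41.27 psi14.91 z0.0003 borexy(mm)[  -0.17 -288.58] Fz2.9 Flong-0.5 Flat0.4 T[ 0.22  0.14 -0.01] Mnut-0.21
0.01695873458786322 [ 0.4846 -0.3164  0.0003]
```

View pics/wrist22.png

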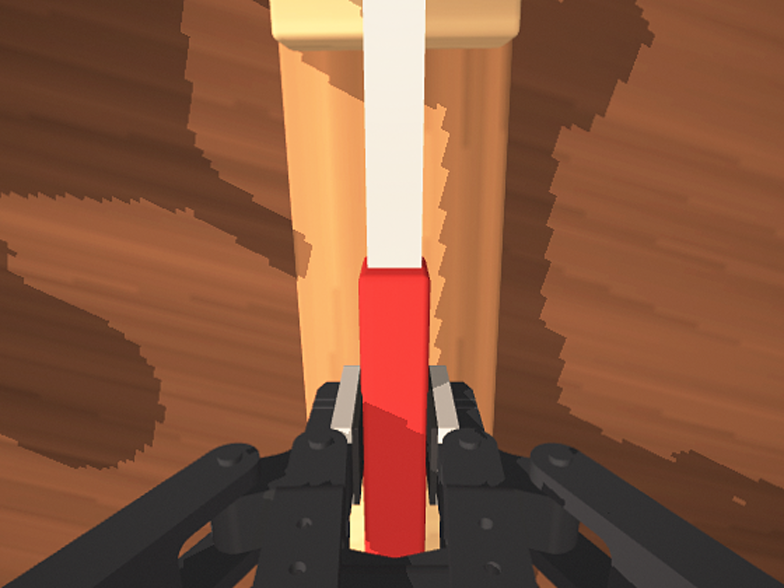

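View pics/side22.png

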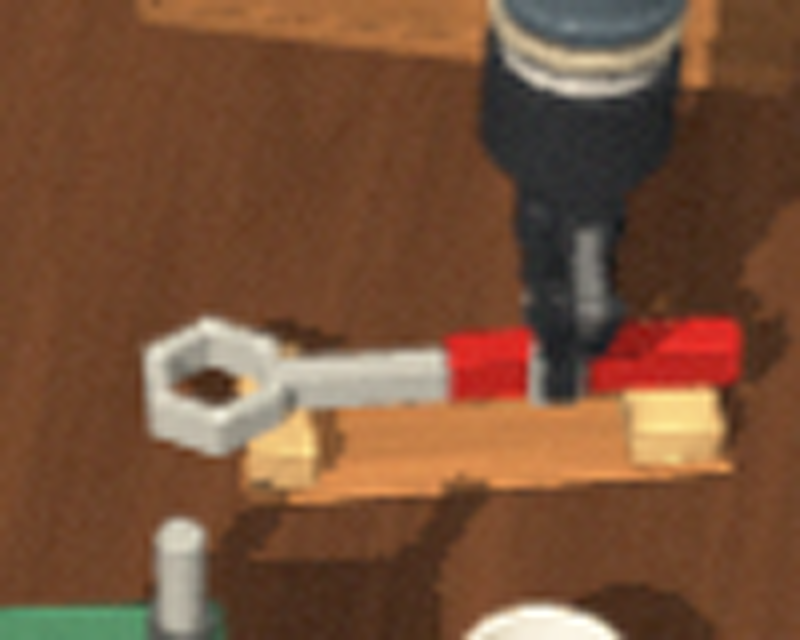

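```bash
python3 - <<'E'
import pickle
from h import *
np.set_printoptions(precision=4,suppress=True)
m,s=pickle.load(open('w18.pkl','rb'))
f=lambda a:np.array(a)/7+[105,60]-.5
V=onplane(f([[97,402],[515,392],[290,582],[437,578],[200,207],[395,207]]),m,.161)[:,:2]
a=[np.degrees(np.arctan2(*(V[j]-V[i])[::-1]))+90 for i,j in((0,1),(2,3),(4,5))]; print('nut psi',a)
print('stub',onplane(f([[297,398]]),m,.164))
E
python3 - <<'E'
from h import *
env.clamp(100); s,_=rep('cl'); print(s['opening'])
p=s['ee_pos']
env.move_l([p[0],p[1],.03],.08); s,_=rep('up')
if s['force'][2]<-2: env.move_l([p[0],p[1],.19],.3); rep('up2')
E
```

```text
nut psi [np.float64(43.28503257877607), np.float64(43.54436064082802), np.float64(41.91745356768355)]
stub [[0.6195 0.0075 0.164 ]]
cl t41.59 psi14.90 z0.0005 borexy(mm)[ 7.0000e-02 -2.8883e+02] Fz5.3 Flong-0.5 Flat1.6 T[0.28 0.15 0.13] Mnut-0.34
0.016163593308827884
up t42.12 psi14.89 z0.0304 borexy(mm)[ 8.0000e-02 -2.8899e+02] Fz-4.2 Flong0.6 Flat-0.0 T[ 0.06  0.09 -0.  ] Mnut0.16
up2 t42.80 psi14.90 z0.1881 borexy(mm)[  -1.41 -288.1 ] Fz-4.9 Flong-0.2 Flat0.2 T[ 0.02  0.09 -0.02] Mnut-0.12
```

```bash
sed -i 's/^NUT=.*/NUT=np.array([0.6194,0.0080])/; s/^L=.*/L=0.1396/' h.py
python3 - <<'E'
from h import *
psi=np.radians(42.7)
env.reach(tcp(psi,.19),Q(psi)); rep('hover')
env.move_l(tcp(psi,.141),.12); env.dwell(.1); rep('low')
save(viewer.capture('top'),'top23',(215,130,315,230),6)
print(lower(psi,[.133,.129,.125],speed=.05))
E
```

```text
hover t43.73 psi42.56 z0.1893 borexy(mm)[-0.15 -2.15] Fz-4.2 Flong-1.3 Flat-0.5 T[-0.18  0.09  0.04] Mnut0.11
low t44.38 psi42.65 z0.1420 borexy(mm)[ 1.02 -0.59] Fz-4.1 Flong0.5 Flat-0.0 T[ 0.01  0.05 -0.01] Mnut-0.01
z0.133 t44.74 psi42.70 z0.1327 borexy(mm)[-0.38  0.02] Fz-4.0 Flong-0.7 Flat-0.2 T[-0.07  0.04  0.02] Mnut0.05
z0.129 t44.99 psi42.71 z0.1287 borexy(mm)[-0.27  0.07] Fz-4.3 Flong0.6 Flat0.2 T[-0.09  0.03  0.  ] Mnut-0.02
z0.125 t45.24 psi42.70 z0.1247 borexy(mm)[-0.25  0.03] Fz-4.9 Flong-0.7 Flat-0.6 T[-0.08  0.07  0.01] Mnut0.09
True
```

View pics/top23.png

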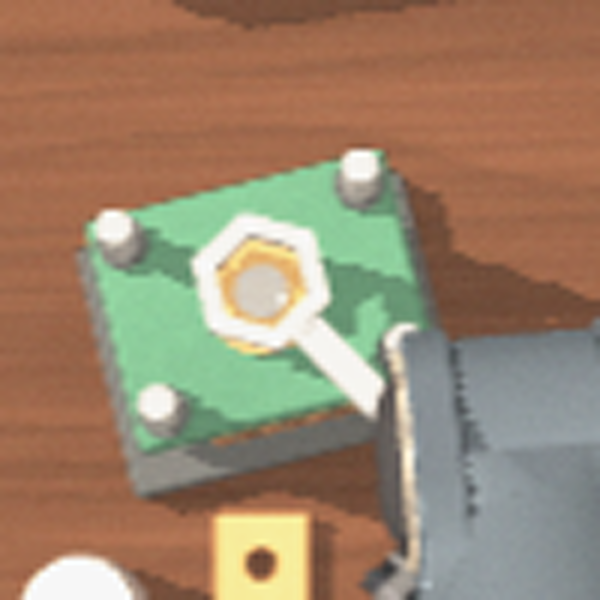

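Run:
```python
from h import *
z=.1185; psi=np.radians(42.7)
env.move_l(tcp(psi,z),.05); s,_=rep('seat')
if s['force'][2]>3: raise SystemExit
d=turn(42.7,33,5,z=z,mlim=.75)
n=0
while d>-20 and n<60:
    d-=1.0; n+=1; p=np.radians(d); env.move_l(tcp(p,z),.05,attitude=Q(p)); s,m=rep('%.1f'%d)
    if m>.75: break
print('stop at',d)
open('d.txt','w').write(str(d))
```

```text
seat t45.52 psi42.69 z0.1181 borexy(mm)[-0.26 -0.  ] Fz-4.0 Flong0.3 Flat-0.4 T[-0.04  0.04  0.05] Mnut0.10
37.9 t45.91 psi37.93 z0.1186 borexy(mm)[-0.02  0.01] Fz-4.4 Flong0.1 Flat0.5 T[0.11 0.22 0.1 ] Mnut0.04
33.0 t46.29 psi33.07 z0.1185 borexy(mm)[-0.19 -0.03] Fz-3.5 Flong0.2 Flat1.2 T[0.04 0.34 0.11] Mnut-0.06
32.0 t46.54 psi32.04 z0.1185 borexy(mm)[-0.03 -0.28] Fz-3.0 Flong-1.8 Flat0.0 T[-0.18  0.25  0.29] Mnut0.29
31.0 t46.79 psi31.02 z0.1185 borexy(mm)[-0.08 -0.21] Fz-3.8 Flong-1.8 Flat-0.2 T[-0.3   0.26  0.24] Mnut0.27
30.0 t47.04 psi30.00 z0.1185 borexy(mm)[-0.11 -0.19] Fz-4.5 Flong-1.2 Flat-1.3 T[-0.34  0.3   0.11] Mnut0.29
29.0 t47.29 psi29.00 z0.1185 borexy(mm)[-0.11 -0.14] Fz-3.4 Flong-2.5 Flat-0.4 T[-0.41  0.32  0.16] Mnut0.22
28.0 t47.54 psi28.00 z0.1185 borexy(mm)[-0.17 -0.07] Fz-3.4 Flong-3.0 Flat-0.9 T[-0.48  0.37  0.17] Mnut0.29
27.0 t47.79 psi27.00 z0.1185 borexy(mm)[-0.18 -0.09] Fz-3.3 Flong-3.4 Flat-1.1 T[-0.45  0.36  0.13] Mnut0.28
26.0 t48.04 psi26.00 z0.1185 borexy(mm)[-0.16 -0.09] Fz-4.4 Flong-3.7 Flat-0.1 T[-0.52  0.45  0.1 ] Mnut0.10
25.0 t48.29 psi25.01 
[... 1355 characters left out ...]
3 Flat-2.9 T[-0.66  0.82 -0.07] Mnut0.34
12.0 t51.54 psi12.05 z0.1184 borexy(mm)[-0.23  0.09] Fz-3.3 Flong-3.8 Flat-2.3 T[-0.76  0.87 -0.06] Mnut0.26
11.0 t51.79 psi11.05 z0.1184 borexy(mm)[-0.21  0.1 ] Fz-4.5 Flong-3.7 Flat-2.2 T[-0.74  0.83 -0.13] Mnut0.17
10.0 t52.04 psi10.05 z0.1184 borexy(mm)[-0.22  0.03] Fz-3.1 Flong-4.2 Flat-2.2 T[-0.7   0.85 -0.06] Mnut0.26
9.0 t52.29 psi9.05 z0.1185 borexy(mm)[-0.17  0.05] Fz-3.5 Flong-5.3 Flat-2.6 T[-0.67  0.86 -0.12] Mnut0.24
8.0 t52.54 psi8.06 z0.1184 borexy(mm)[-0.23  0.1 ] Fz-3.2 Flong-4.1 Flat-3.5 T[-0.71  0.91 -0.16] Mnut0.32
7.0 t52.79 psi7.09 z0.1184 borexy(mm)[-0.18 -0.27] Fz-4.7 Flong-4.7 Flat-5.3 T[-0.95  0.78  0.07] Mnut0.81
stop at 7.0
```

```bash
sed -i 's/^L=.*/L=0.1402/' h.py
python3 - <<'E'
from h import *
z=.1185; d=7.0; m=.81; t0=None
for i in range(16):
    if t0 is None:
        d-= .3 if m<1.15 else .15
    elif m<1.3: d-=.12
    elif m>1.8: d+=.15
    p=np.radians(d); 
    env.move_l(tcp(p,z),.05,attitude=Q(p)); s,m=rep('%.2f'%d)
    if m>1.4 and t0 is None: t0=s['clock']; print('hold')
    if m>2.1: d+=.5; continue
    if t0 is not None:
        env.dwell(.12); s,m=rep('hold')
        if s['clock']-t0>1.2: break
print(d)
save(viewer.capture('side'),'side24',(200,100,360,280),4)
E
```

```text
6.70 t53.04 psi6.81 z0.1185 borexy(mm)[ 0.52 -0.42] Fz-5.0 Flong-2.9 Flat-3.8 T[-1.07  0.59  0.14] Mnut0.68
6.40 t53.29 psi6.52 z0.1185 borexy(mm)[ 0.51 -0.63] Fz-4.8 Flong-2.5 Flat-4.8 T[-1.13  0.59  0.26] Mnut0.92
6.10 t53.54 psi6.24 z0.1185 borexy(mm)[ 0.54 -0.78] Fz-5.2 Flong-3.5 Flat-4.8 T[-1.26  0.54  0.22] Mnut0.89
5.80 t53.79 psi5.95 z0.1186 borexy(mm)[ 0.58 -0.96] Fz-3.8 Flong-2.6 Flat-6.1 T[-1.36  0.52  0.37] Mnut1.21
5.65 t54.04 psi5.81 z0.1186 borexy(mm)[ 0.57 -1.08] Fz-3.8 Flong-2.1 Flat-6.4 T[-1.38  0.59  0.41] Mnut1.30
5.50 t54.29 psi5.67 z0.1185 borexy(mm)[ 0.54 -1.14] Fz-4.6 Flong-3.4 Flat-6.8 T[-1.41  0.53  0.47] Mnut1.42
hold
hold t54.41 psi5.67 z0.1185 borexy(mm)[ 0.57 -1.14] Fz-5.0 Flong-2.3 Flat-5.6 T[-1.42  0.55  0.46] Mnut1.23
5.38 t54.66 psi5.55 z0.1185 borexy(mm)[ 0.55 -1.25] Fz-4.1 Flong-2.6 Flat-5.5 T[-1.45  0.52  0.49] Mnut1.26
hold t54.77 psi5.55 z0.1185 borexy(mm)[ 0.57 -1.26] Fz-4.0 Flong-2.2 Flat-6.6 T[-1.44  0.46  0.49] Mnut1.40
5.38 t55.02 psi5.55 z0.1185 borexy(mm)[ 0.57 -1.25] Fz-4.6 Flong-1.9 Flat-6.9 T[-1.5   0.52  0.48] Mnut1.45
hold t55.14 psi5.55 z0.1185 borexy(mm)[ 0.57 -1.23] Fz-5.0 Flong-3.8 Flat-7.0 T[-1.43  0.52  0.51] Mnut1.48
5.38 t55.39 psi5.55 z0.1185 borexy(mm)[ 0.58 -1.24] Fz-4.2 Flong-4.1 Flat-5.9 T[-1.46  0.54  0.49] Mnut1.32
hold t55.51 psi5.55 z0.1185 borexy(mm)[ 0.57 -1.21] Fz-5.0 Flong-2.7 Flat-6.0 T[-1.55  0.58  0.48] Mnut1.32
5.38
```

Run:
```python
from h import *
z=.1185
p=np.radians(5.23); env.move_l(tcp(p,z),.05,attitude=Q(p)); env.dwell(.15); rep('snug'); env.dwell(.15); rep('snug')
p=np.radians(13.2); env.move_l(tcp(p,z),.05,attitude=Q(p)); env.dwell(.15); s,m=rep('unload')
if abs(m)<.3:
  for zz in (.1225,.1285,.1345,.1405):
    env.move_l(tcp(p,zz),.015); s,m=rep('lift'); 
    if s['force'][2]<-9: print('BIND'); break
  print(s['opening'])
```

```text
snug t55.96 psi5.41 z0.1185 borexy(mm)[ 0.57 -1.31] Fz-4.0 Flong-2.4 Flat-6.4 T[-1.57  0.43  0.51] Mnut1.41
snug t56.11 psi5.41 z0.1185 borexy(mm)[ 0.59 -1.3 ] Fz-4.6 Flong-3.4 Flat-6.4 T[-1.6  0.5  0.5] Mnut1.39
unload t56.80 psi13.22 z0.1189 borexy(mm)[0.97 0.7 ] Fz-3.3 Flong-0.4 Flat-1.3 T[-0.18 -0.06 -0.1 ] Mnut0.08
lift t57.22 psi13.22 z0.1227 borexy(mm)[0.2  0.25] Fz-4.4 Flong1.2 Flat0.3 T[0.01 0.07 0.02] Mnut-0.02
lift t57.77 psi13.20 z0.1286 borexy(mm)[ 0.   -0.02] Fz-3.2 Flong-0.6 Flat-0.3 T[ 0.    0.   -0.02] Mnut0.02
lift t58.32 psi13.20 z0.1346 borexy(mm)[ 0.   -0.03] Fz-3.9 Flong0.4 Flat-0.4 T[0.   0.01 0.03] Mnut0.09
lift t58.87 psi13.20 z0.1406 borexy(mm)[0.01 0.  ] Fz-4.0 Flong-0.3 Flat0.7 T[ 0.01  0.07 -0.02] Mnut-0.12
0.016136203362990834
```

Snug held, and the wrench came off freely. Next I lay it back on the rest.

Run:
```python
from h import *
p=np.radians(13.2)
env.move_l(tcp(p,.185),.15); 
g=[.4836,-.3153]; q=Q(.262)
env.reach([*g,.06],q); env.dwell(.1); rep('above')
env.move_l([*g,.010],.12); rep('near')
save(viewer.capture('side'),'side25',(250,110,350,190),8)
for zz in (.004,.0015,.0,-.001):
    env.move_l([*g,zz],.04); s,_=rep('%.4f'%zz)
    if s['force'][2]>-1.5: break
```

```text
above t60.62 psi15.20 z0.0607 borexy(mm)[   0.96 -284.55] Fz-4.4 Flong0.8 Flat-0.1 T[ 0.    0.01 -0.02] Mnut0.23
near t61.19 psi15.04 z0.0103 borexy(mm)[ 1.600e-01 -2.868e+02] Fz-3.1 Flong-0.0 Flat0.2 T[-0.    0.04 -0.  ] Mnut-0.05
0.0040 t61.54 psi15.01 z0.0040 borexy(mm)[  -0.48 -286.99] Fz-3.8 Flong-0.3 Flat-0.9 T[-0.07  0.05  0.01] Mnut0.12
0.0015 t61.79 psi15.02 z0.0018 borexy(mm)[ 1.0000e-01 -2.8728e+02] Fz-3.1 Flong0.9 Flat-1.4 T[-0.07  0.    0.03] Mnut0.58
0.0000 t62.04 psi15.02 z0.0011 borexy(mm)[ 2.5000e-01 -2.8732e+02] Fz4.3 Flong-0.6 Flat1.1 T[ 0.02  0.61 -0.08] Mnut-0.50
```

View pics/side25.png

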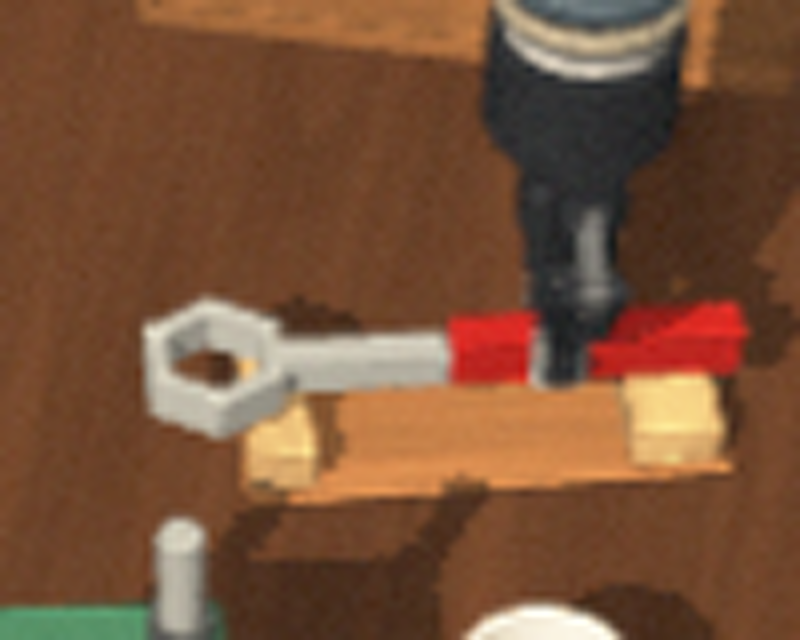

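Run:
```python
from h import *
env.let_go(); rep('rel')
g=[.4836,-.3153]
env.move_l([*g,.03],.08); rep()
env.move_l([*g,.16],.2); s,_=rep('clear'); 
m=viewer.camera_model('wrist'); im=viewer.capture('wrist'); save(im,'wrist26',scale=1.4)
top=viewer.capture('top'); save(top,'top26',(200,130,420,270),3.6)
red=((im[:,:,0].astype(int)>180)&(im[:,:,1]<110)&(im[:,:,2]<110)).astype(np.uint8)
k,l,ss,c=cv2.connectedComponentsWithStats(red); k=1+np.argmax(ss[1:,4])
ys,xs=np.nonzero(l==k); P=onplane(np.c_[xs,ys]+0.5,m,0.052)[:,:2]
cen=P.mean(0); w,v=np.linalg.eigh(np.cov(P.T)); d=v[:,1]*np.sign(v[0,1]); n=np.array([-d[1],d[0]]); t=(P-cen)@d; u=(P-cen)@n
print('yaw',np.arctan2(d[1],d[0]),'front-.045',cen+d*(t.max()-.045)+n*(u.max()+u.min())/2,'rear+.075',cen+d*(t.min()+.075)+n*(u.max()+u.min())/2)
save(viewer.capture('side'),'side26',(200,100,360,280),4)
```

```text
rel t62.72 psi15.01 z-0.0000 borexy(mm)[  -0.38 -286.96] Fz0.5 Flong-0.5 Flat-0.3 T[ 0.02 -0.01 -0.05] Mnut-0.13
 t63.24 psi15.01 z0.0307 borexy(mm)[-1.2000e-01 -2.8718e+02] Fz-0.2 Flong0.3 Flat0.3 T[0.02 0.01 0.02] Mnut0.04
clear t64.04 psi15.01 z0.1586 borexy(mm)[  -1.36 -286.47] Fz0.1 Flong-0.1 Flat0.2 T[0.04 0.03 0.06] Mnut0.01
yaw 0.2636069776991028 front-.045 [ 0.48561977 -0.31656245] rear+.075 [ 0.48437611 -0.3168981 ]
```

View pics/wrist26.png

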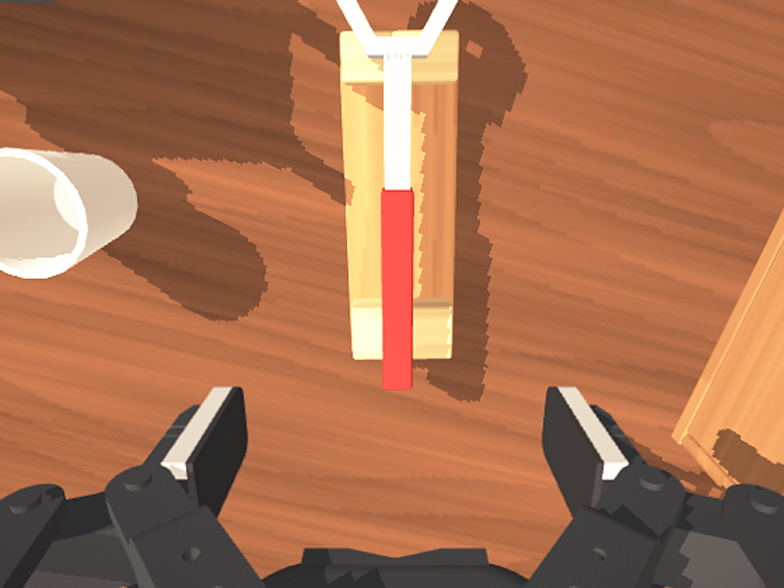

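View pics/side26.png

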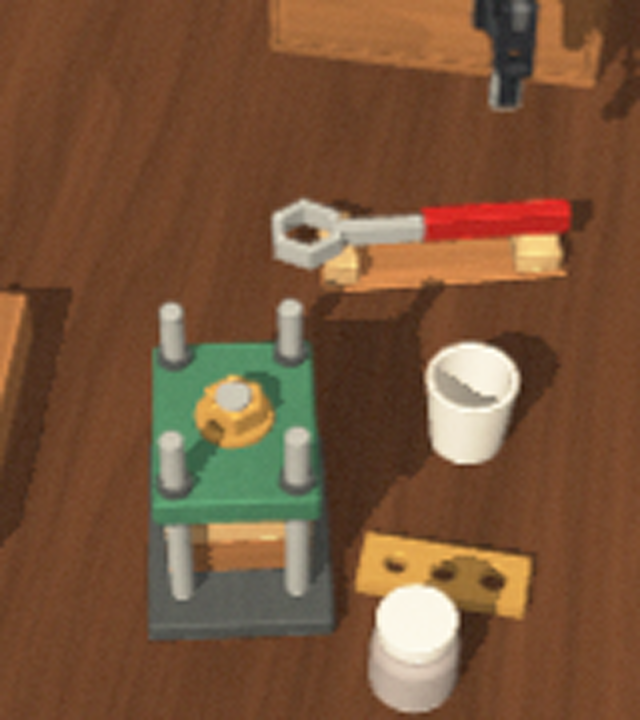

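View pics/top26.png

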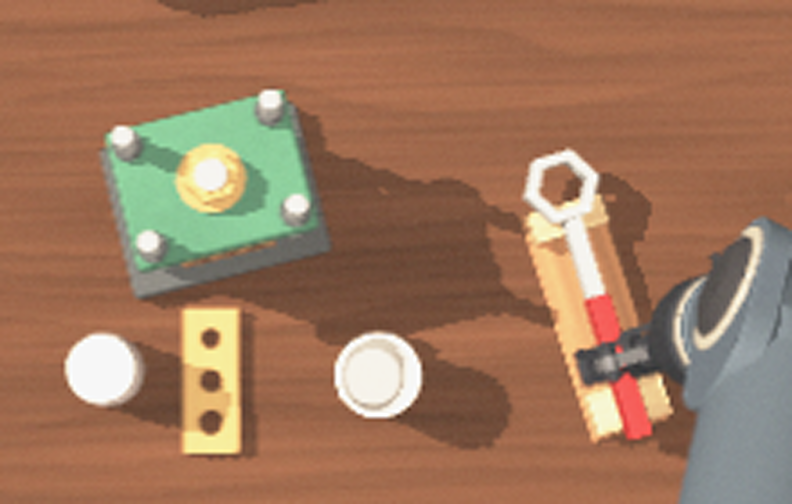

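Run:
```python
from h import *
job.hand_in(); print(st()['clock'])
```

```text
the job is handed in; nothing more can be done
the job is handed in; nothing more can be done
```

The nut was turned clockwise to the hard stop and held snug, and the wrench was laid back on its rest. However, I dropped the wrench once along the way. I handed in shortly after 64 s.

- **Turning:** Two strokes with one lift and reseat turned the nut about 92° (1.6 rad), estimated from the wrench angle. Turning moments at the end of each step read about 0.1–0.4 N m, then rose sharply at the stop.
- **Snug hold:** The moment read 1.2–1.5 N m, mostly about 1.4, for roughly 1.7 s with the wrench still on the nut. The highest reading was 1.48 N m.
- **The drop:** At about 22 s, lifting off after the first stroke, the wrench slipped out of the gripper. It came to rest leaning on the crosshead, with its handle end on the table between the glue jar and the gauge. The fingers end about 31 mm short of the stated TCP (tool point), so I had only been pinching the top edge of the grip.
- **Recovery:** I picked the wrench up, laid it on the rest, and took it again. One regrasp at the old depth closed on nothing; one about 21 mm deeper held firmly for the rest of the job.
- **Last checks:** The wrench lies within about 2 mm and 0.2° of its first pose, and the robot is clear of everything. The gauge measured unmoved to within 1 mm and the glue jar to within about 3 mm just after the drop. In the final top and side pictures they and the cup looked unmoved; I did not check the sticks or the knife.
- **Not confirmed:** I did not measure the plate height, so "mould closed" rests on the sharp stop, the sustained moment, and a turn within the 1.2–1.9 rad given.

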